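Load the peg cleaner, find its lid and start it

TASK

Put all the loose clothes pegs from the worktop into the steel tub of the cleaner, then find by trying which of the three look-alike lids fits, press that one down until it snaps fully home on the rim, leave the other two lying flat on the worktop, knob up, and turn the dial anticlockwise to its end stop. Then start the machine by pressing its three keys fully down one at a time, left, middle, right as you face it; never press the right-hand key while the tub is not closed. Leave the soap bar, the timer and the dosing cap where they are.

Things in the scene. Friction and masses are not known exactly. Their poses are not given: they have to be found in the camera images.
- cleaner: Countertop cleaner fixed to the worktop. Origin on the worktop under the tub's centre; x to its back, y to its left, z up. Round steel tub: outer diameter 108, bore 96, floor 10 and rim 120 above the worktop. White control pod to its right, centre at y = -140: 124 (x) by 150 (y), 85 high, with a dial at the back and three keys in a row along y at the front.
- tub_rim (a point): Centre of the tub's mouth, level with the rim (120 above the worktop). Four sprung balls stick 4.5 into the bore just below the rim; the right lid's bead must be pushed past them, straight down with 5 to 12 N, and is then held. A lid merely laid on rests with its origin 7 to 14 below the rim; snapped home, 24 below.
- lid_1: One of three round white lids, alike from above: cover 116 diameter, round grey knob 28 diameter from 32 to 62 above the origin, 90 g. Origin: centre of its underside, z up. Under the cover a plug 24 deep: a taper (74 at the bottom) up to a bead. On one lid the bead is 91 across and enters the bore; on the other two 101 and 105, so they stay up when pressed. Lies flat at one of three places.
- lid_2: Another of the three lids, described as lid_1; which of the three has the bead that fits is to be found by trying. Origin: centre of its underside, z up through the knob.
- lid_3: Another of the three lids, described as lid_1; which of the three has the bead that fits is to be found by trying. Origin: centre of its underside, z up through the knob.
- peg_1: Wooden clothes peg, 15 wide (x), 72 long (y), 12 high (z), 20 g, lying loose on the worktop in front of the cleaner; origin: centre of its underside. Two to four pegs are there; this one may be absent.
- peg_2: Wooden clothes peg, 15 wide (x), 72 long (y), 12 high (z), 20 g, lying loose on the worktop in front of the cleaner; origin: centre of its underside. Two to four pegs are there; this one may be absent.
- peg_3: Wooden clothes peg, 15 wide (x), 72 long (y), 12 high (z), 20 g, lying loose on the worktop in front of the cleaner; origin: centre of its underside. Two to four pegs are there; this one may be absent.
- peg_4: Wooden clothes peg, 15 wide (x), 72 long (y), 12 high (z), 20 g, lying loose on the worktop in front of the cleaner; origin: centre of its underside. Two to four pegs are there; this one may be absent.
- dial (a joint): Turning angle of the dial in rad, seen from above: 0 at the anticlockwise end stop, growing clockwise to 4.4 at the other stop. Starts somewhere between. Stiff by about 0.03 N m; stays where it is left.
- dial_grip (a point): On the dial's axis, at the height to grip, 123 above the worktop. The grip is an upright bar 14 thick, 42 long, from 99 to 130 above the worktop, on a 44 diameter disc whose top is 100 high; at dial 0 it lies along the cleaner's x axis, and it turns with the dial.
- key_left (a joint): Travel in m of the left key as seen from the front: 0 up, 0.006 fully pressed; springs back; fully down takes 4 N.
- key_left_top (a point): Centre of the top of the left key: round, 22 diameter, 10 above its 38 diameter housing, 108 above the worktop; pressed straight down. The keys stand 40 apart.
- key_middle (a joint): Travel in m of the middle key as seen from the front: 0 up, 0.006 fully pressed; springs back; fully down takes 4 N.
- key_middle_top (a point): Centre of the top of the middle key: round, 22 diameter, 10 above its 38 diameter housing, 108 above the worktop; pressed straight down. The keys stand 40 apart.
- key_right (a joint): Travel in m of the right key as seen from the front: 0 up, 0.006 fully pressed; springs back; fully down takes 4 N.
- key_right_top (a point): Centre of the top of the right key: round, 22 diameter, 10 above its 38 diameter housing, 108 above the worktop; pressed straight down. The keys stand 40 apart.
- soap_bar: Bystander: pale laundry soap bar 80x98x30, leave where it is.
- wash_timer: Bystander: red wind-up timer 60x67x62, leave where it is.
- dosing_cap: Bystander: blue dosing cap, 65 diameter, 40 high, leave where it is.
Not all that is in view belongs to the job. What is shaped like the peg_3 but turquoise is not meant.

How it is judged:
On the way, in this order (a step that is already met when the one before it is completed fails the run):
1. all the pegs that are there lie in the tub (horizontal distance between each of peg_1, peg_2, peg_3, peg_4 and tub_rim below 0.05 m and z of peg_1 in the frame of tub_rim between -0.12 and -0.012 m and z of peg_2 in the frame of tub_rim between -0.12 and -0.012 m and z of peg_3 in the frame of tub_rim between -0.12 and -0.012 m and z of peg_4 in the frame of tub_rim between -0.12 and -0.012 m), for 0.2 s.
2. one lid is snapped fully home on the tub with the pegs inside, and the dial stands at its anticlockwise stop (lid and dial in either order) (all of step 1 and ((z of lid_1 in the frame of tub_rim below -0.0205 m and horizontal distance between lid_1 and tub_rim below 0.006 m and angle between lid_1's own z axis and vertical below 0.06 rad) or (z of lid_2 in the frame of tub_rim below -0.0205 m and horizontal distance between lid_2 and tub_rim below 0.006 m and angle between lid_2's own z axis and vertical below 0.06 rad) or (z of lid_3 in the frame of tub_rim below -0.0205 m and horizontal distance between lid_3 and tub_rim below 0.006 m and angle between lid_3's own z axis and vertical below 0.06 rad)) and value of joint dial below 0.1 rad), for 0.2 s.
3. the left key is pressed down, alone (((z of lid_1 in the frame of tub_rim below -0.0205 m and horizontal distance between lid_1 and tub_rim below 0.006 m and angle between lid_1's own z axis and vertical below 0.06 rad) or (z of lid_2 in the frame of tub_rim below -0.0205 m and horizontal distance between lid_2 and tub_rim below 0.006 m and angle between lid_2's own z axis and vertical below 0.06 rad) or (z of lid_3 in the frame of tub_rim below -0.0205 m and horizontal distance between lid_3 and tub_rim below 0.006 m and angle between lid_3's own z axis and vertical below 0.06 rad)) and value of joint key_left above 0.0042 m and value of joint each of key_middle, key_right below 0.002 m), for 0.05 s.
4. the middle key is pressed down, alone (((z of lid_1 in the frame of tub_rim below -0.0205 m and horizontal distance between lid_1 and tub_rim below 0.006 m and angle between lid_1's own z axis and vertical below 0.06 rad) or (z of lid_2 in the frame of tub_rim below -0.0205 m and horizontal distance between lid_2 and tub_rim below 0.006 m and angle between lid_2's own z axis and vertical below 0.06 rad) or (z of lid_3 in the frame of tub_rim below -0.0205 m and horizontal distance between lid_3 and tub_rim below 0.006 m and angle between lid_3's own z axis and vertical below 0.06 rad)) and value of joint key_middle above 0.0042 m and value of joint each of key_left, key_right below 0.002 m), for 0.05 s.
5. the right key is pressed down, alone (((z of lid_1 in the frame of tub_rim below -0.0205 m and horizontal distance between lid_1 and tub_rim below 0.006 m and angle between lid_1's own z axis and vertical below 0.06 rad) or (z of lid_2 in the frame of tub_rim below -0.0205 m and horizontal distance between lid_2 and tub_rim below 0.006 m and angle between lid_2's own z axis and vertical below 0.06 rad) or (z of lid_3 in the frame of tub_rim below -0.0205 m and horizontal distance between lid_3 and tub_rim below 0.006 m and angle between lid_3's own z axis and vertical below 0.06 rad)) and value of joint key_right above 0.0042 m and value of joint each of key_left, key_middle below 0.002 m), for 0.05 s.
At the end, for the whole second after the job is handed in: Every peg present in the tub, 12 mm or more below the rim; one lid snapped home (origin over 20.5 mm below the rim, within 6 mm of the axis, level to 0.06 rad), the other two flat on the worktop (to 6 mm, 0.1 rad); dial under 0.1 rad; keys up; all at rest (all of step 2 and ((z of lid_1 in the frame of tub_rim below -0.0205 m and horizontal distance between lid_1 and tub_rim below 0.006 m and angle between lid_1's own z axis and vertical below 0.06 rad) or (height (world z) of lid_1 below 0.006 m and angle between lid_1's own z axis and vertical below 0.1 rad)) and ((z of lid_2 in the frame of tub_rim below -0.0205 m and horizontal distance between lid_2 and tub_rim below 0.006 m and angle between lid_2's own z axis and vertical below 0.06 rad) or (height (world z) of lid_2 below 0.006 m and angle between lid_2's own z axis and vertical below 0.1 rad)) and ((z of lid_3 in the frame of tub_rim below -0.0205 m and horizontal distance between lid_3 and tub_rim below 0.006 m and angle between lid_3's own z axis and vertical below 0.06 rad) or (height (world z) of lid_3 below 0.006 m and angle between lid_3's own z axis and vertical below 0.1 rad)) and value of joint each of key_left, key_middle, key_right below 0.0015 m and linear speed of each of lid_1, lid_2, lid_3 below 0.02 m/s); the robot touches nothing.
It fails at once if the soap bar, the timer or the dosing cap is pushed more than 4 cm aside (distance of any of soap_bar, wash_timer, dosing_cap from where it was at the start of the episode above 0.04 m).
It fails at once if the right (start) key is pressed while no lid is snapped on the tub (value of joint key_right above 0.0042 m and not ((z of lid_1 in the frame of tub_rim below -0.0205 m and horizontal distance between lid_1 and tub_rim below 0.006 m and angle between lid_1's own z axis and vertical below 0.06 rad) or (z of lid_2 in the frame of tub_rim below -0.0205 m and horizontal distance between lid_2 and tub_rim below 0.006 m and angle between lid_2's own z axis and vertical below 0.06 rad) or (z of lid_3 in the frame of tub_rim below -0.0205 m and horizontal distance between lid_3 and tub_rim below 0.006 m and angle between lid_3's own z axis and vertical below 0.06 rad))).
It fails at once if two keys are pressed down together (value of joint each of key_left, key_middle above 0.0035 m or value of joint each of key_middle, key_right above 0.0035 m or value of joint each of key_left, key_right above 0.0035 m).
Of peg_1, peg_2, peg_3, peg_4 only 2 to 4 are there at a start; the rules pass over those that are not, and their reading is None.
At some moment in a run one of peg_1, peg_2, peg_3, peg_4, lid_1, lid_2, lid_3 may be knocked a few centimetres aside while the robot is not near it.
Once in a run the grip may slacken for a moment while it holds something.
It also fails if it takes over 210 s, if anything falls off the work surface, if the arm or the gripper's body presses on something with over 40 N, if the wrist force passes 120 N, or if a joint passes its speed limit or range.

ROBOT

A 6-joint arm with a two-finger parallel gripper is mounted at the origin on a cart in front of the work surface, level with it; the furniture and walls round the work are solid. World frame = base frame: x ahead of the robot, y to its left, z up, the work surface at z = 0. Lengths are in m, angles in rad, forces in N, time in s.
With the tool pointing down it reaches from about 0.25 to 0.775 m from the base axis. Payload 4 kg.
Tool frame: the origin (TCP) lies midway between the tips of the shut fingers; the grasp point (between the pads) lies 19 mm behind it; z points along the fingers, y is the line along which they close (so a half turn about z gives the same grasp; the last joint's range is limited). The gripper opens to 94 mm and grips with 3 to 60 N. Pads are 16 mm wide; open, the fingers measure 119 mm over their backs; the gripper's body (75 mm by 177 mm) begins 78 mm behind the grasp point.
Start: joints at [-1.413, 0.087, 1.371, -0, 1.684, -0.103], TCP at [0.142, -0.531, 0.206] pointing down, gripper open.
Joint ranges: [-3.1, 3.1], [-0.76, 2.03], [0.27, 2.55], [-1.08, 4.22], [0.17, 2.65], [-2.57, 2.57]. Speed limits (rad/s): [2.79, 2.79, 3.14, 3.14, 3.14, 3.14].

INTERFACE

Orientations are given as a 3x3 rotation matrix whose columns are the frame's x, y, z axes.
In Python, from bench import r, eyes gives the robot as it stands.
- The arm moves only by the tool servo_tool, never from a script. Its argument "commands" is a list of rows, each an object of numbers: "x", "y", "z": the shift along the world's x, y, z in mm; "rx", "ry", "rz": the turn, a rotation vector about the world's x, y, z in degrees. A call has exactly 5 rows; each row shifts and turns the commanded pose from where the row before left it; what a row does not reach is not made up. A row lasts 1/8 s, in which the tool goes at most 62.5 mm and 10.7 degrees, less where a joint would pass 70% of its speed; a pose out of reach is approached as far as the arm can. A call with a gripper value outside its range is refused whole. "jaw" is the finger opening in mm, from 0 to 94, set as the call begins (left out, the last holds). The fingers move at their own pace and stop on an object; the grip force is fixed at half the most. Time passes only in rows, so rows that do not move let the fingers close, or fill a call up. It gives the time, the measured TCP pose, the force, the opening and the grip force at its end, in the units of the state.
- r.observe(): the state, without advancing time (a new reading comes with each control period).
- eyes.grab_frame(name): name is "scene" or "top" or "wrist"; returns (picture, depth): 480x640x3 uint8, red, green, blue; 480x640 float32, m along the optical axis (not along the pixel's ray), 0 where there is no reading.
- eyes.get_calibration(name): a dict with "mtx" (3x3 intrinsics, pixels), "R" (3x3) and "t" (3): a world point X has camera coordinates R X + t. Camera axes: x right, y down, z forward; pixel columns grow to the right and rows downward; lengths in m; the calibration is good to about 2 mm. A picture is of the moment at which its call begins: read the wrist's pose just before it. get_calibration takes no time and is no camera call; for the wrist camera it gives the pose at the moment of the call.
- r.hand_in(): hands the job in; it is judged then, once.
The state is a dict: "time": time; "joint_pos": joint angles; "qvel": joint speeds; "tau": joint torques, N m; "tcp_pos": TCP position; "orientation": TCP orientation; "contact_force": force on the tool from outside, world axes, zero at the start; "moment": the same for the moment, N m; "finger_gap": opening from 0.0 (shut) to 1.0 (fully open); "grip_force": force on a finger pad.
Only numpy, scipy, OpenCV 4.12 (cv2) and the standard library are available. Lean on these libraries where they do the work, as an engineer would, in place of code of your own. Each camera call takes 0.05 s, during which the arm holds its last target. There are 200 camera calls.

## Working session

There is one attempt and no reset: what is moved stays moved. The work goes in short steps, Python scripts to look and compute and a tool call to move; the robot and the scene stay as the last step left them, time stands still between calls to the robot, and variables do not carry over. Pictures are saved under pics/ and viewed, at most 14 in all, crops included, and the job is handed in when it is done.

Besides the shell and the picture viewer there is one more tool, called after ">>>" as name([rows], argument=value, ...), one row to a line, values as JSON. servo_tool: Moves the arm, as the interface text tells. Its arguments: {"type":"object","properties":{"commands":{"type":"array","items":{"type":"object","properties":{"x":{"type":"number"},"y":{"type":"number"},"z":{"type":"number"},"rx":{"type":"number"},"ry":{"type":"number"},"rz":{"type":"number"}}}},"jaw":{"type":"number"}},"required":["commands"]}

```bash
ls; mkdir -p pics; cat > h.py <<'E'
import numpy as np, cv2
from bench import r, eyes
def grab(n):
    c=eyes.get_calibration(n); p,d=eyes.grab_frame(n); return p,d,c
def ray(c,u,v,z):
    M,R,t=map(np.array,(c['mtx'],c['R'],c['t']))
    d=R.T@np.linalg.inv(M)@np.array([u,v,1.]); o=-R.T@t
    return o+d*(z-o[2])/d[2]
def cloud(d,c):
    M,R,t=map(np.array,(c['mtx'],c['R'],c['t']))
    v,u=np.mgrid[:480,:640]
    P=np.stack([(u-M[0,2])/M[0,0]*d,(v-M[1,2])/M[1,1]*d,d],-1)
    return (P-t)@R
def proj(c,X):
    M,R,t=map(np.array,(c['mtx'],c['R'],c['t'])); q=M@(R@np.array(X)+t); return q[:2]/q[2]
def save(n,p): cv2.imwrite('pics/'+n,p[...,::-1])
E
python3 - <<'E'
from h import *
s=r.observe(); print(s['time'],s['tcp_pos'],s['orientation'],s['contact_force'],s['finger_gap'])
for n in('top','scene'):
    p,d,c=grab(n); save(n+'0.png',p); np.savez(n+'0.npz',p=p,d=d,**c)
    print(n,c['mtx'],-np.array(c['R']).T@c['t'],np.array(c['R'])[2])
E
```

```text
pics
0.0 [ 0.14173337 -0.53087133  0.20433046] [[ 9.66179406e-01  2.57870614e-01 -3.18596481e-04]
 [ 2.57870695e-01 -9.66177067e-01  2.14018534e-03]
 [ 2.44070294e-04 -2.14995970e-03 -9.99997659e-01]] [ 0.11710084  0.06673725 -0.07060523] 1.0012616972544297
top [[579.30478626   0.         318.07270742]
 [  0.         579.30478626 230.30495293]
 [  0.           0.           1.        ]] [ 0.36577016 -0.21946486  1.46801714] [ 0.12655975 -0.00381325 -0.99195166]
scene [[526.02654677   0.         328.77149289]
 [  0.         526.02654677 238.75855318]
 [  0.           0.           1.        ]] [0.14949682 0.47328144 0.8644745 ] [ 0.36485482 -0.62799055 -0.68739278]
```

View pics/top0.png

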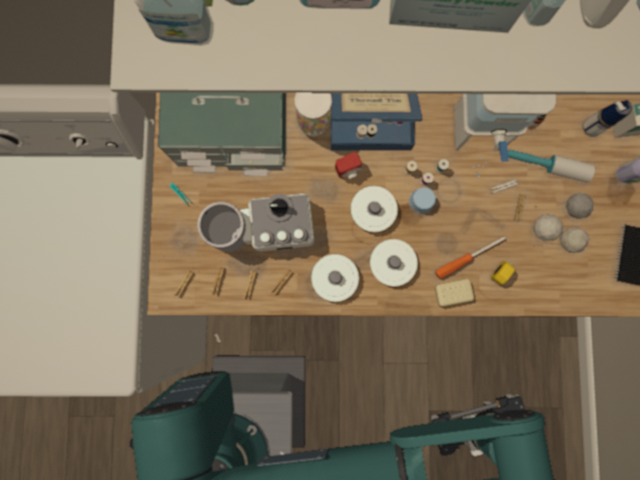

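View pics/scene0.png

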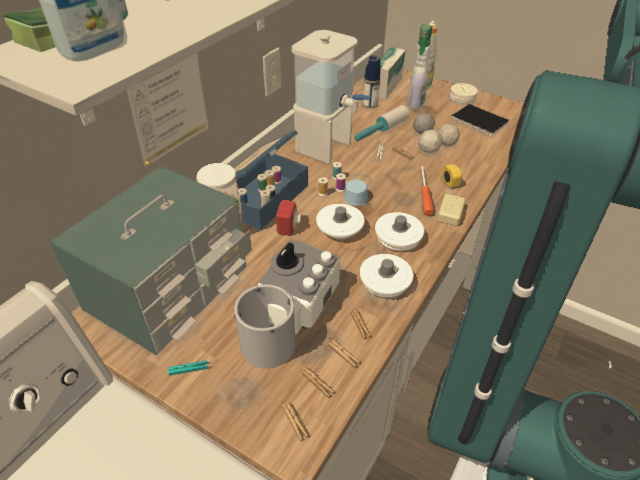

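Top view: four wooden pegs at about (185,284), (219,281), (251,284), (283,282), directly in front of the cleaner. The turquoise one at (181,195) is excluded by colour. The brown strip at (519,207) is not in front of the cleaner. Lids are at (335,278), (394,263), (375,210), the tub at (222,225), the dial at (279,207) and the keys at (266,238), (282,237), (298,235).

```bash
cat > m.py <<'E'
from h import *
def pegs(p,d,c,z=0.008):
    hsv=cv2.cvtColor(p,cv2.COLOR_RGB2HSV)
    return hsv
E
python3 - <<'E'
from h import *
f=np.load('top0.npz'); p,d=f['p'],f['d']; c={k:f[k] for k in('mtx','R','t')}
W=cloud(d,c)
# table depth check
print('table z', np.median(W[295:305,300:400,2]), W[250,180,2])
H=W[...,2]
def comps(m,lo,hi):
    n,l,s,ce=cv2.connectedComponentsWithStats(m.astype(np.uint8))
    return [(l==i,s[i],ce[i]) for i in range(1,n) if lo<s[i,4]<hi]
# pegs: height
roi=np.zeros(H.shape,bool); roi[262:305,160:300]=1
m=(H>0.005)&(H<0.03)&roi
for mm,s,ce in comps(m,15,2000):
    v,u=np.nonzero(mm); P=np.array([ray(c,a,b,0.008) for a,b in zip(u,v)])[:,:2]
    rc=cv2.minAreaRect((P*1000).astype(np.float32)); 
    w,V=np.linalg.eigh(np.cov(P.T)); a=V[:,1]
    print('peg',ce,s[4],P.mean(0).round(4),rc,np.degrees(np.arctan2(a[1],a[0])).round(1),H[mm].max())
for u,v in((335,278),(394,263),(375,210)):
    roi=np.zeros(H.shape,bool); roi[v-32:v+32,u-32:u+32]=1
    for mm,s,ce in comps((H>0.015)&roi&((W[...,0]-ray(c,u,v,.03)[0])**2+(W[...,1]-ray(c,u,v,.03)[1])**2<.066**2),800,5000):
        (a,b),rad=cv2.minEnclosingCircle(np.argwhere(mm)[:,::-1].astype(np.float32))
        k=mm&(H>0.05); vk,uk=np.nonzero(k)
        print('lid',ce,s[4],'disc',ray(c,a,b,.028),'knob',W[k][:,:2].mean(0),k.sum(),H[k].max(),np.median(H[mm]))
# tub
roi=np.zeros(H.shape,bool); roi[190:262,190:250]=1
m=(H>0.105)&(H<.135)&roi; Q=W[m]; print('rim n',m.sum(),np.median(Q[:,2]),Q.min(0),Q.max(0))
A=np.c_[2*Q[:,:2],np.ones(len(Q))]; s=np.linalg.lstsq(A,(Q[:,:2]**2).sum(1),rcond=None)[0]; print('tub c',s[:2],np.sqrt(s[2]+s[0]**2+s[1]**2))
roi=np.zeros(H.shape,bool); roi[190:262,245:320]=1
m=(H>0.070)&(H<.095)&roi; Q=W[m]; print('pod',np.median(Q[:,2]),cv2.minAreaRect((Q[:,:2]*1000).astype(np.float32)))
m=(H>0.100)&(H<.14)&roi
for mm,s,ce in comps(m,10,2000): print('top part',ce,s[4],W[mm].mean(0),H[mm].max())
for u,v in((222,225),(266,238),(282,237),(298,235),(279,207)): print((u,v),ray(c,u,v,.108),W[v,u])
big=cv2.resize(p[180:310,155:325],None,fx=4.6,fy=4.6,interpolation=cv2.INTER_CUBIC); save('crop0.png',big)
E
```

```text
table z 0.0003858524556873003 1.4680171405950975
peg [218.24817518 279.64963504] 137 [0.4262 0.0252] ((425.01641845703125, 25.685245513916016), (15.017576217651367, 74.34032440185547), 76.55731964111328) 165.9 0.01707011351853854
peg [184.45588235 282.44117647] 136 [0.4189 0.1098] ((415.1585998535156, 110.67041778564453), (16.115903854370117, 72.02111053466797), 60.83812713623047) 151.1 0.018544892443742002
peg [250.21487603 283.54545455] 121 [ 0.4167 -0.0552] ((413.1678466796875, -54.59550476074219), (13.621378898620605, 70.14005279541016), 76.04291534423828) 165.7 0.0174844521223226
peg [282.51239669 280.80165289] 121 [ 0.4238 -0.1362] ((420.9357604980469, -135.51870727539062), (16.526729583740234, 70.21161651611328), 51.758277893066406) 141.2 0.020679553165274648
lid [335.08171664 277.6760729 ] 1701 disc [ 0.4312434  -0.26750744  0.028     ] knob [ 0.43122198 -0.26742829] 103 0.06757878412560198 0.03289857922548353
lid [393.6410408  262.47486694] 1691 disc [ 0.46932174 -0.41318661  0.028     ] knob [ 0.4693852  -0.41240187] 106 0.06823422014058539 0.03291744643895492
lid [374.1006
[... 542 characters left out ...]
 237.37662338] 77 [ 0.52210275 -0.09832671  0.10678736] 0.11293538003002845
top part [282.05405405 235.5       ] 74 [ 0.52675565 -0.13952238  0.10654654] 0.11448504194001978
top part [298.46153846 234.15384615] 78 [ 0.53006469 -0.17832255  0.10694378] 0.11716083511195928
(222, 225) [0.55107076 0.0028301  0.108     ] [0.56532664 0.01993209 0.00336872]
(266, 238) [ 0.52049183 -0.10176838  0.108     ] [ 0.52075416 -0.10156882  0.10569406]
(282, 237) [ 0.52301379 -0.13952054  0.108     ] [ 0.52344929 -0.13929913  0.10423334]
(298, 235) [ 0.52791751 -0.1772799   0.108     ] [ 0.52787264 -0.17729158  0.10837635]
(279, 207) [ 0.5948033  -0.13158256  0.108     ] [ 0.59154825 -0.13283156  0.12732875]
```

View pics/crop0.png

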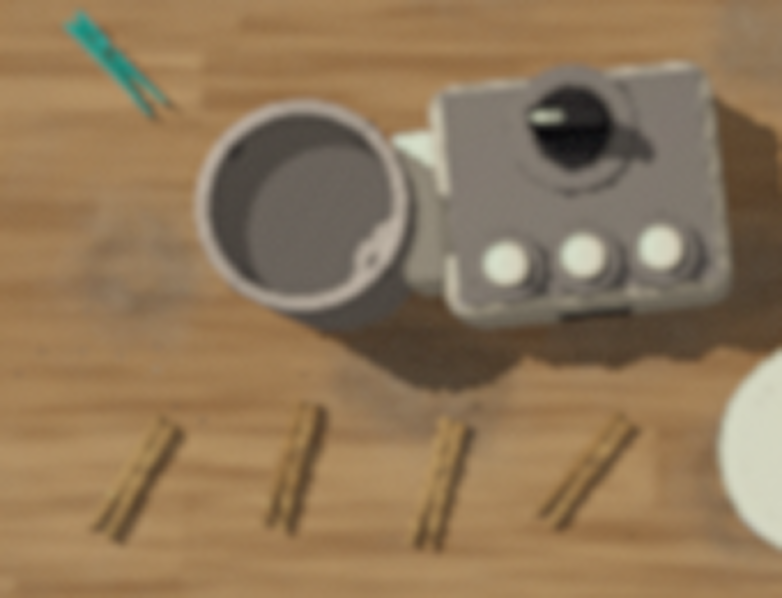

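Crop confirms: four wooden pegs in front of the cleaner, dial bar lying roughly left–right (pale pointer at its left end), three keys in front. I start with peg D at (283,282).

>>> servo_tool([
  {"x": 28,"y": 39.5,"rz": -5.4},
  {"x": 28,"y": 39.5,"rz": -5.4},
  {"x": 28,"y": 39.5,"rz": -5.4},
  {"x": 28,"y": 39.5,"rz": -5.4},
  {"x": 28,"y": 39.5,"rz": -5.4},
], jaw=45)

```text
validation failed for argument at $.co...
```

>>> servo_tool([
  {"x": 28,"y": 39.5,"rz": -5.4,"z": -15},
  {"x": 28,"y": 39.5,"rz": -5.4,"z": -15},
  {"x": 28,"y": 39.5,"rz": -5.4,"z": -15},
  {"x": 28,"y": 39.5,"rz": -5.4,"z": -15},
  {"x": 28,"y": 39.5,"rz": -5.4,"z": -15},
])

```text
validation failed for argument at $.co...
```

```bash
python3 - <<'E'
from h import *
f=np.load('top0.npz'); p,d=f['p'],f['d']; c={k:f[k] for k in('mtx','R','t')}
W=cloud(d,c)
print('shelf',W[60,200],W[88,300],W[60,500])
s=r.observe(); print(s['time'],s['tcp_pos'],s['orientation'][:2],s['joint_pos'])
p,d,c=grab('wrist'); save('w0.png',p); print(proj(c,[.4225,-.136,.012]),d[240,320])
E
```

```text
shelf [ 0.77539046 -0.0221267   0.53042519] [ 0.72829227 -0.19171845  0.52676306] [ 0.77908743 -0.53172537  0.52803823]
0.1 [ 0.14172735 -0.5309198   0.20443972] [[ 9.66188245e-01  2.57837494e-01 -3.19131241e-04]
 [ 2.57837619e-01 -9.66186308e-01  1.94411032e-03]] [-1.41310970e+00  8.78802386e-02  1.37206761e+00 -9.94372444e-06
  1.68361491e+00 -1.03098157e-01]
[ -73.09701969 -249.3177893 ] 1.3195689
```

View pics/w0.png

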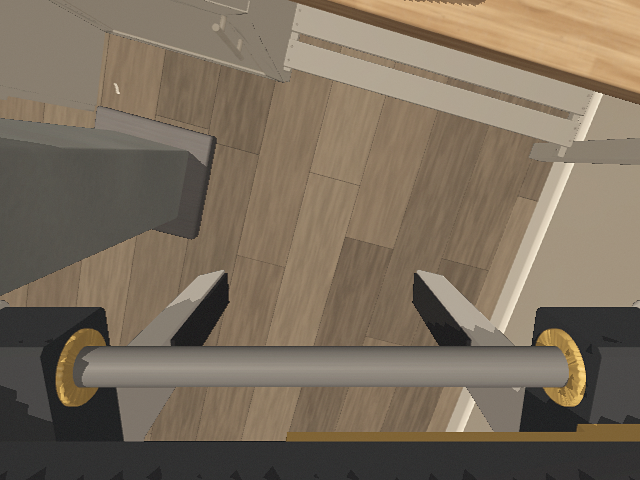

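The wrist picture shows only the floor and the two fingers, because the move was refused. I'll send rows with all six numbers.

>>> servo_tool([
  {"x": 28,"y": 39.5,"z": 0,"rx": 0,"ry": 0,"rz": -5.4},
  {"x": 28,"y": 39.5,"z": 0,"rx": 0,"ry": 0,"rz": -5.4},
  {"x": 28,"y": 39.5,"z": 0,"rx": 0,"ry": 0,"rz": -5.4},
  {"x": 28,"y": 39.5,"z": 0,"rx": 0,"ry": 0,"rz": -5.4},
  {"x": 28,"y": 39.5,"z": 0,"rx": 0,"ry": 0,"rz": -5.4},
], jaw=45)

```text
time: 0.78
tcp_pos: [0.2824, -0.3324, 0.2052]
orientation: [[0.977, -0.212, -0.0], [-0.212, -0.977, 0.0], [-0.0, -0.0, -1.0]]
contact_force: [0.8, -0.0, 0.4]
finger_gap: 0.504
grip_force: 0.0
```

>>> servo_tool([
  {"x": 28,"y": 39.5,"z": -15,"rx": 0,"ry": 0,"rz": -5.4},
  {"x": 28,"y": 39.5,"z": -15,"rx": 0,"ry": 0,"rz": -5.4},
  {"x": 28,"y": 39.5,"z": -15,"rx": 0,"ry": 0,"rz": -5.4},
  {"x": 28,"y": 39.5,"z": -15,"rx": 0,"ry": 0,"rz": -5.4},
  {"x": 28,"y": 39.5,"z": -15,"rx": 0,"ry": 0,"rz": -5.4},
])

```text
time: 1.4
tcp_pos: [0.4224, -0.1349, 0.1299]
orientation: [[0.775, -0.633, 0.0], [-0.633, -0.775, -0.0], [0.0, 0.0, -1.0]]
contact_force: [0.5, -1.3, 0.4]
finger_gap: 0.477
grip_force: 0.0
```

```bash
cat >> h.py <<'E'
def pegfind(n='wrist',exp=(0.42,-.136),rad=.06):
    p,d,c=grab(n); W=cloud(d,c); H=W[...,2]
    m=(d>0)&(H>.005)&(H<.022)&(np.hypot(W[...,0]-exp[0],W[...,1]-exp[1])<rad)
    k,l,s,ce=cv2.connectedComponentsWithStats(m.astype(np.uint8))
    for i in range(1,k):
        if s[i,4]<40: continue
        v,u=np.nonzero(l==i); P=np.array([ray(c,a,b,.010)[:2] for a,b in zip(u,v)])
        rc=cv2.minAreaRect((P*1000).astype(np.float32)); B=cv2.boxPoints(rc); e=max((B[1]-B[0],B[2]-B[1]),key=np.linalg.norm)
        print('obj px',ce[i].round(),s[i,4],'rect',np.round(rc[0],1),np.round(rc[1],1),'axis',round(np.degrees(np.arctan2(e[1],e[0]))%180,1),'z',H[l==i].max().round(3))
    return p,d,c
def st():
    s=r.observe(); o=s['orientation']; print('t',round(s['time'],2),'tcp',np.round(1000*np.array(s['tcp_pos']),1),'yaw_y',round(np.degrees(np.arctan2(o[1][1],o[0][1])),1),'q6',round(s['joint_pos'][5],2),'F',np.round(s['contact_force'],1),'M',np.round(s['moment'],2),'gap',round(s['finger_gap']*94,1),'grip',round(s['grip_force'],1)); return s
E
python3 - <<'E'
from h import *
st(); p,d,c=pegfind(); save('w1.png',p)
E
```

```text
t 1.4 tcp [ 422.4 -134.9  129.9] yaw_y -129.2 q6 1.82 F [ 0.5 -1.3  0.4] M [ 0.02  0.03 -0.04] gap 44.8 grip 0.0
obj px [317. 231.] 1056 rect [ 424.2 -131.4] [13.2 71.6] axis 142.1 z 0.012
```

>>> servo_tool([
  {"x": 1,"y": 2,"z": -50,"rx": 0,"ry": 0,"rz": 0},
  {"x": 0,"y": 0,"z": -46,"rx": 0,"ry": 0,"rz": 0},
  {"x": 0,"y": 0,"z": -20,"rx": 0,"ry": 0,"rz": 0},
  {"x": 0,"y": 0,"z": -9,"rx": 0,"ry": 0,"rz": 0},
  {"x": 0,"y": 0,"z": 0,"rx": 0,"ry": 0,"rz": 0},
])

```text
time: 2.08
tcp_pos: [0.4226, -0.1345, 0.0054]
orientation: [[0.776, -0.63, -0.001], [-0.63, -0.776, 0.0], [-0.001, 0.0, -1.0]]
contact_force: [0.2, 0.2, 0.2]
finger_gap: 0.481
grip_force: 0.0
```

>>> servo_tool([
  {"x": 0,"y": 0,"z": 0,"rx": 0,"ry": 0,"rz": 0},
  {"x": 0,"y": 0,"z": 0,"rx": 0,"ry": 0,"rz": 0},
  {"x": 0,"y": 0,"z": 0,"rx": 0,"ry": 0,"rz": 0},
  {"x": 0,"y": 0,"z": 0,"rx": 0,"ry": 0,"rz": 0},
  {"x": 0,"y": 0,"z": 60,"rx": 0,"ry": 0,"rz": 0},
], jaw=5)

```text
time: 2.7
tcp_pos: [0.4186, -0.1325, 0.0612]
orientation: [[0.776, -0.63, -0.012], [-0.63, -0.777, 0.005], [-0.012, 0.003, -1.0]]
contact_force: [1.0, -0.5, -1.2]
finger_gap: 0.152
grip_force: 30.0
```

>>> servo_tool([
  {"x": 0,"y": 0,"z": 55,"rx": 0,"ry": 0,"rz": 0},
  {"x": 22,"y": 24,"z": 48,"rx": 0,"ry": 0,"rz": 0},
  {"x": 35,"y": 38,"z": 0,"rx": 0,"ry": 0,"rz": 0},
  {"x": 35,"y": 38,"z": 0,"rx": 0,"ry": 0,"rz": 0},
  {"x": 35,"y": 38,"z": 0,"rx": 0,"ry": 0,"rz": 0},
])

```text
time: 3.32
tcp_pos: [0.5508, 0.0048, 0.1687]
orientation: [[0.776, -0.63, 0.0], [-0.63, -0.776, -0.0], [0.001, 0.0, -1.0]]
contact_force: [0.2, -0.7, 0.3]
finger_gap: 0.154
grip_force: 30.0
```

```bash
python3 - <<'E'
from h import *
st()
E
```

```text
t 3.33 tcp [550.8   4.8 168.7] yaw_y -129.1 q6 2.16 F [ 0.2 -0.7  0.3] M [ 0.11  0.01 -0.04] gap 14.5 grip 30.0
```

>>> servo_tool([
  {"x": 0,"y": 0,"z": -45,"rx": 0,"ry": 0,"rz": 0},
  {"x": 0,"y": 0,"z": -45,"rx": 0,"ry": 0,"rz": 0},
  {"x": 0,"y": 0,"z": 0,"rx": 0,"ry": 0,"rz": 0},
  {"x": 0,"y": 0,"z": 0,"rx": 0,"ry": 0,"rz": 0},
  {"x": 0,"y": 0,"z": 0,"rx": 0,"ry": 0,"rz": 0},
])

```text
time: 3.95
tcp_pos: [0.5516, 0.0032, 0.0815]
orientation: [[0.776, -0.63, 0.005], [-0.63, -0.776, -0.001], [0.004, -0.003, -1.0]]
contact_force: [0.3, -0.4, -0.8]
finger_gap: 0.152
grip_force: 30.0
```

>>> servo_tool([
  {"x": 0,"y": 0,"z": 0,"rx": 0,"ry": 0,"rz": 0},
  {"x": 0,"y": 0,"z": 0,"rx": 0,"ry": 0,"rz": 0},
  {"x": 0,"y": 0,"z": 0,"rx": 0,"ry": 0,"rz": 0},
  {"x": 0,"y": 0,"z": 45,"rx": 0,"ry": 0,"rz": 0},
  {"x": 0,"y": 0,"z": 45,"rx": 0,"ry": 0,"rz": 0},
], jaw=40)

```text
time: 4.58
tcp_pos: [0.5492, 0.0036, 0.1688]
orientation: [[0.776, -0.63, -0.002], [-0.63, -0.776, 0.0], [-0.002, 0.001, -1.0]]
contact_force: [0.4, -0.1, 0.5]
finger_gap: 0.424
grip_force: 0.0
```

>>> servo_tool([
  {"x": -31,"y": 5,"z": 0,"rx": 0,"ry": 0,"rz": 5},
  {"x": -31,"y": 5,"z": 0,"rx": 0,"ry": 0,"rz": 5},
  {"x": -31,"y": 5,"z": -10,"rx": 0,"ry": 0,"rz": 5},
  {"x": -31,"y": 5,"z": -20,"rx": 0,"ry": 0,"rz": 5},
  {"x": 0,"y": 0,"z": -10,"rx": 0,"ry": 0,"rz": 5},
])

```text
time: 5.2
tcp_pos: [0.4235, 0.024, 0.1274]
orientation: [[0.971, -0.24, -0.002], [-0.24, -0.971, 0.0], [-0.002, 0.0, -1.0]]
contact_force: [-0.6, -0.3, 0.1]
finger_gap: 0.424
grip_force: 0.0
```

```bash
python3 - <<'E'
from h import *
st(); pegfind(exp=(.425,.025))
E
```

```text
t 5.2 tcp [423.5  24.  127.4] yaw_y -103.9 q6 1.74 F [-0.6 -0.3  0.1] M [0.01 0.   0.06] gap 39.8 grip 0.0
obj px [316. 230.] 1099 rect [425.3  28.9] [12.9 71.6] axis 165.7 z 0.012
```

>>> servo_tool([
  {"x": 1,"y": 3,"z": -50,"rx": 0,"ry": 0,"rz": 0},
  {"x": 0,"y": 0,"z": -45,"rx": 0,"ry": 0,"rz": 0},
  {"x": 0,"y": 0,"z": -20,"rx": 0,"ry": 0,"rz": 0},
  {"x": 0,"y": 0,"z": -7,"rx": 0,"ry": 0,"rz": 0},
  {"x": 0,"y": 0,"z": 0,"rx": 0,"ry": 0,"rz": 0},
])

```text
time: 5.88
tcp_pos: [0.4273, 0.0265, 0.0069]
orientation: [[0.97, -0.243, 0.0], [-0.243, -0.97, -0.0], [0.0, 0.0, -1.0]]
contact_force: [-0.5, 0.4, 0.3]
finger_gap: 0.42
grip_force: 0.0
```

>>> servo_tool([
  {"x": 0,"y": 0,"z": 0,"rx": 0,"ry": 0,"rz": 0},
  {"x": 0,"y": 0,"z": 0,"rx": 0,"ry": 0,"rz": 0},
  {"x": 0,"y": 0,"z": 0,"rx": 0,"ry": 0,"rz": 0},
  {"x": 0,"y": 0,"z": 0,"rx": 0,"ry": 0,"rz": 0},
  {"x": 0,"y": 0,"z": 60,"rx": 0,"ry": 0,"rz": 0},
], jaw=5)

```text
time: 6.5
tcp_pos: [0.4222, 0.0269, 0.0623]
orientation: [[0.97, -0.243, -0.013], [-0.243, -0.97, 0.001], [-0.012, 0.002, -1.0]]
contact_force: [1.1, -0.1, 0.4]
finger_gap: 0.151
grip_force: 30.0
```

>>> servo_tool([
  {"x": 0,"y": 0,"z": 55,"rx": 0,"ry": 0,"rz": 0},
  {"x": 20,"y": -4,"z": 50,"rx": 0,"ry": 0,"rz": 0},
  {"x": 35,"y": -6,"z": 0,"rx": 0,"ry": 0,"rz": 0},
  {"x": 35,"y": -6,"z": 0,"rx": 0,"ry": 0,"rz": 0},
  {"x": 35,"y": -6,"z": 0,"rx": 0,"ry": 0,"rz": 0},
])

```text
time: 7.12
tcp_pos: [0.5528, 0.0044, 0.1714]
orientation: [[0.97, -0.243, -0.0], [-0.243, -0.97, -0.0], [-0.0, 0.0, -1.0]]
contact_force: [-0.1, 0.1, -0.7]
finger_gap: 0.147
grip_force: 30.0
```

```bash
python3 - <<'E'
from h import *
st()
E
```

```text
t 7.12 tcp [552.8   4.4 171.4] yaw_y -104.1 q6 1.72 F [-0.1  0.1 -0.7] M [ 0.04  0.07 -0.02] gap 13.9 grip 30.0
```

>>> servo_tool([
  {"x": -2,"y": 0,"z": -45,"rx": 0,"ry": 0,"rz": 0},
  {"x": 0,"y": 0,"z": -45,"rx": 0,"ry": 0,"rz": 0},
  {"x": 0,"y": 0,"z": 0,"rx": 0,"ry": 0,"rz": 0},
  {"x": 0,"y": 0,"z": 0,"rx": 0,"ry": 0,"rz": 0},
  {"x": 0,"y": 0,"z": 0,"rx": 0,"ry": 0,"rz": 0},
])

```text
time: 7.75
tcp_pos: [0.5516, 0.0045, 0.0844]
orientation: [[0.97, -0.243, 0.005], [-0.243, -0.97, -0.001], [0.005, -0.001, -1.0]]
contact_force: [0.9, -0.4, 0.0]
finger_gap: 0.152
grip_force: 30.0
```

>>> servo_tool([
  {"x": 0,"y": 0,"z": 0,"rx": 0,"ry": 0,"rz": 0},
  {"x": 0,"y": 0,"z": 0,"rx": 0,"ry": 0,"rz": 0},
  {"x": 0,"y": 0,"z": 0,"rx": 0,"ry": 0,"rz": 0},
  {"x": 0,"y": 0,"z": 45,"rx": 0,"ry": 0,"rz": 0},
  {"x": 0,"y": 0,"z": 45,"rx": 0,"ry": 0,"rz": 0},
], jaw=40)

```text
time: 8.38
tcp_pos: [0.5492, 0.0046, 0.1718]
orientation: [[0.97, -0.243, -0.002], [-0.243, -0.97, 0.0], [-0.002, 0.0, -1.0]]
contact_force: [-0.0, -0.8, 0.1]
finger_gap: 0.426
grip_force: 0.0
```

>>> servo_tool([
  {"x": -34,"y": -14,"z": 0,"rx": 0,"ry": 0,"rz": 0},
  {"x": -34,"y": -14,"z": 0,"rx": 0,"ry": 0,"rz": 0},
  {"x": -34,"y": -14,"z": -10,"rx": 0,"ry": 0,"rz": 0},
  {"x": -33,"y": -14,"z": -20,"rx": 0,"ry": 0,"rz": 0},
  {"x": 0,"y": 0,"z": -10,"rx": 0,"ry": 0,"rz": 0},
])

```text
time: 9.0
tcp_pos: [0.4129, -0.0517, 0.1305]
orientation: [[0.97, -0.245, -0.001], [-0.245, -0.97, 0.0], [-0.001, 0.0, -1.0]]
contact_force: [-0.2, 1.2, -0.3]
finger_gap: 0.43
grip_force: 0.0
```

```bash
python3 - <<'E'
from h import *
st(); pegfind(exp=(.415,-.055))
E
```

```text
t 9.0 tcp [412.9 -51.7 130.5] yaw_y -104.2 q6 1.56 F [-0.2  1.2 -0.3] M [0.04 0.04 0.04] gap 40.4 grip 0.0
obj px [321. 226.] 1040 rect [415.9 -52. ] [13.6 71.2] axis 166.4 z 0.012
```

>>> servo_tool([
  {"x": 2,"y": 0,"z": -50,"rx": 0,"ry": 0,"rz": 0},
  {"x": 0,"y": 0,"z": -46,"rx": 0,"ry": 0,"rz": 0},
  {"x": 0,"y": 0,"z": -20,"rx": 0,"ry": 0,"rz": 0},
  {"x": 0,"y": 0,"z": -8,"rx": 0,"ry": 0,"rz": 0},
  {"x": 0,"y": 0,"z": 0,"rx": 0,"ry": 0,"rz": 0},
])

```text
time: 9.68
tcp_pos: [0.4177, -0.0513, 0.0079]
orientation: [[0.97, -0.242, 0.0], [-0.242, -0.97, -0.0], [0.0, -0.0, -1.0]]
contact_force: [0.3, -0.5, 1.0]
finger_gap: 0.425
grip_force: 0.0
```

>>> servo_tool([
  {"x": 0,"y": 0,"z": 0,"rx": 0,"ry": 0,"rz": 0},
  {"x": 0,"y": 0,"z": 0,"rx": 0,"ry": 0,"rz": 0},
  {"x": 0,"y": 0,"z": 0,"rx": 0,"ry": 0,"rz": 0},
  {"x": 0,"y": 0,"z": 0,"rx": 0,"ry": 0,"rz": 0},
  {"x": 0,"y": 0,"z": 60,"rx": 0,"ry": 0,"rz": 0},
], jaw=5)

```text
time: 10.3
tcp_pos: [0.4123, -0.0503, 0.0633]
orientation: [[0.97, -0.243, -0.012], [-0.243, -0.97, 0.003], [-0.013, -0.0, -1.0]]
contact_force: [1.3, -0.9, 0.0]
finger_gap: 0.152
grip_force: 30.0
```

>>> servo_tool([
  {"x": 0,"y": 0,"z": 55,"rx": 0,"ry": 0,"rz": 0},
  {"x": 29,"y": 10,"z": 50,"rx": 0,"ry": 0,"rz": 0},
  {"x": 35,"y": 15,"z": 0,"rx": 0,"ry": 0,"rz": 0},
  {"x": 35,"y": 15,"z": 0,"rx": 0,"ry": 0,"rz": 0},
  {"x": 35,"y": 15,"z": 0,"rx": 0,"ry": 0,"rz": 0},
])

```text
time: 10.92
tcp_pos: [0.5518, 0.0041, 0.1725]
orientation: [[0.97, -0.243, -0.0], [-0.243, -0.97, -0.0], [-0.0, 0.0, -1.0]]
contact_force: [0.3, -0.5, -0.2]
finger_gap: 0.152
grip_force: 30.0
```

```bash
python3 - <<'E'
from h import *
st()
E
```

```text
t 10.93 tcp [551.8   4.1 172.5] yaw_y -104.1 q6 1.72 F [ 0.3 -0.5 -0.2] M [0.01 0.01 0.01] gap 14.3 grip 30.0
```

>>> servo_tool([
  {"x": -1,"y": 0,"z": -45,"rx": 0,"ry": 0,"rz": 0},
  {"x": 0,"y": 0,"z": -45,"rx": 0,"ry": 0,"rz": 0},
  {"x": 0,"y": 0,"z": 0,"rx": 0,"ry": 0,"rz": 0},
  {"x": 0,"y": 0,"z": 0,"rx": 0,"ry": 0,"rz": 0},
  {"x": 0,"y": 0,"z": 0,"rx": 0,"ry": 0,"rz": 0},
])

```text
time: 11.55
tcp_pos: [0.5516, 0.0033, 0.0854]
orientation: [[0.97, -0.243, 0.005], [-0.243, -0.97, -0.001], [0.005, -0.001, -1.0]]
contact_force: [0.7, 0.7, -0.7]
finger_gap: 0.152
grip_force: 30.0
```

>>> servo_tool([
  {"x": 0,"y": 0,"z": 0,"rx": 0,"ry": 0,"rz": 0},
  {"x": 0,"y": 0,"z": 0,"rx": 0,"ry": 0,"rz": 0},
  {"x": 0,"y": 0,"z": 0,"rx": 0,"ry": 0,"rz": 0},
  {"x": 0,"y": 0,"z": 45,"rx": 0,"ry": 0,"rz": 0},
  {"x": 0,"y": 0,"z": 45,"rx": 0,"ry": 0,"rz": 0},
], jaw=40)

```text
time: 12.18
tcp_pos: [0.5492, 0.0037, 0.1728]
orientation: [[0.97, -0.243, -0.002], [-0.243, -0.97, 0.0], [-0.002, 0.0, -1.0]]
contact_force: [-0.2, -0.1, 0.6]
finger_gap: 0.426
grip_force: 0.0
```

>>> servo_tool([
  {"x": -33,"y": 26,"z": 0,"rx": 0,"ry": 0,"rz": -3},
  {"x": -33,"y": 26,"z": 0,"rx": 0,"ry": 0,"rz": -3},
  {"x": -33,"y": 26,"z": -10,"rx": 0,"ry": 0,"rz": -3},
  {"x": -33,"y": 28,"z": -20,"rx": 0,"ry": 0,"rz": -3},
  {"x": 0,"y": 0,"z": -13,"rx": 0,"ry": 0,"rz": -3},
])

```text
time: 12.8
tcp_pos: [0.4156, 0.111, 0.1289]
orientation: [[0.875, -0.484, -0.001], [-0.484, -0.875, 0.0], [-0.001, -0.0, -1.0]]
contact_force: [0.5, -0.1, 0.6]
finger_gap: 0.425
grip_force: 0.0
```

```bash
python3 - <<'E'
from h import *
st(); pegfind(exp=(.417,.11))
E
```

```text
t 12.8 tcp [415.6 111.  128.9] yaw_y -119.0 q6 2.21 F [ 0.5 -0.1  0.6] M [ 0.02 -0.04  0.03] gap 39.9 grip 0.0
obj px [317. 229.] 1095 rect [418.2 114.1] [13.7 71.8] axis 150.6 z 0.011
```

>>> servo_tool([
  {"x": 2,"y": 2,"z": -50,"rx": 0,"ry": 0,"rz": 0},
  {"x": 0,"y": 0,"z": -46,"rx": 0,"ry": 0,"rz": 0},
  {"x": 0,"y": 0,"z": -20,"rx": 0,"ry": 0,"rz": 0},
  {"x": 0,"y": 0,"z": -8,"rx": 0,"ry": 0,"rz": 0},
  {"x": 0,"y": 0,"z": 0,"rx": 0,"ry": 0,"rz": 0},
])

```text
time: 13.48
tcp_pos: [0.4202, 0.1115, 0.0058]
orientation: [[0.874, -0.486, 0.0], [-0.486, -0.874, -0.0], [0.0, -0.0, -1.0]]
contact_force: [0.3, -0.7, 0.9]
finger_gap: 0.426
grip_force: 0.0
```

>>> servo_tool([
  {"x": 0,"y": 0,"z": 0,"rx": 0,"ry": 0,"rz": 0},
  {"x": 0,"y": 0,"z": 0,"rx": 0,"ry": 0,"rz": 0},
  {"x": 0,"y": 0,"z": 0,"rx": 0,"ry": 0,"rz": 0},
  {"x": 0,"y": 0,"z": 0,"rx": 0,"ry": 0,"rz": 0},
  {"x": 0,"y": 0,"z": 60,"rx": 0,"ry": 0,"rz": 0},
], jaw=5)

```text
time: 14.1
tcp_pos: [0.4152, 0.111, 0.0613]
orientation: [[0.874, -0.486, -0.013], [-0.486, -0.874, -0.002], [-0.01, 0.008, -1.0]]
contact_force: [0.2, -0.2, 0.3]
finger_gap: 0.152
grip_force: 30.0
```

>>> servo_tool([
  {"x": 0,"y": 0,"z": 55,"rx": 0,"ry": 0,"rz": 0},
  {"x": 29,"y": -25,"z": 50,"rx": 0,"ry": 0,"rz": 0},
  {"x": 35,"y": -28,"z": 0,"rx": 0,"ry": 0,"rz": 0},
  {"x": 35,"y": -28,"z": 0,"rx": 0,"ry": 0,"rz": 0},
  {"x": 33,"y": -28,"z": 0,"rx": 0,"ry": 0,"rz": 0},
])

```text
time: 14.72
tcp_pos: [0.5526, 0.0019, 0.1701]
orientation: [[0.874, -0.486, -0.0], [-0.486, -0.874, 0.0], [-0.0, -0.0, -1.0]]
contact_force: [0.5, 0.8, -0.2]
finger_gap: 0.152
grip_force: 30.0
```

```bash
python3 - <<'E'
from h import *
st()
E
```

```text
t 14.72 tcp [552.6   1.9 170.1] yaw_y -119.1 q6 1.98 F [ 0.5  0.8 -0.2] M [0.04 0.02 0.01] gap 14.3 grip 30.0
```

>>> servo_tool([
  {"x": -2,"y": 2,"z": -45,"rx": 0,"ry": 0,"rz": 0},
  {"x": 0,"y": 0,"z": -43,"rx": 0,"ry": 0,"rz": 0},
  {"x": 0,"y": 0,"z": 0,"rx": 0,"ry": 0,"rz": 0},
  {"x": 0,"y": 0,"z": 0,"rx": 0,"ry": 0,"rz": 0},
  {"x": 0,"y": 0,"z": 0,"rx": 0,"ry": 0,"rz": 0},
])

```text
time: 15.35
tcp_pos: [0.5514, 0.0047, 0.085]
orientation: [[0.874, -0.485, 0.005], [-0.485, -0.874, -0.001], [0.005, -0.002, -1.0]]
contact_force: [-0.8, -0.9, 0.5]
finger_gap: 0.151
grip_force: 30.0
```

>>> servo_tool([
  {"x": 0,"y": 0,"z": 0,"rx": 0,"ry": 0,"rz": 0},
  {"x": 0,"y": 0,"z": 0,"rx": 0,"ry": 0,"rz": 0},
  {"x": 0,"y": 0,"z": 0,"rx": 0,"ry": 0,"rz": 0},
  {"x": 0,"y": 0,"z": 45,"rx": 0,"ry": 0,"rz": 0},
  {"x": 0,"y": 0,"z": 45,"rx": 0,"ry": 0,"rz": 0},
], jaw=40)

```text
time: 15.98
tcp_pos: [0.549, 0.0048, 0.1724]
orientation: [[0.874, -0.486, -0.002], [-0.486, -0.874, 0.0], [-0.002, 0.001, -1.0]]
contact_force: [0.0, -0.0, 0.6]
finger_gap: 0.423
grip_force: 0.0
```

>>> servo_tool([
  {"x": 0,"y": 0,"z": 55,"rx": 0,"ry": 0,"rz": 0},
  {"x": 0,"y": 0,"z": 45,"rx": 0,"ry": 0,"rz": 0},
  {"x": 0,"y": 0,"z": 0,"rx": 0,"ry": 0,"rz": 0},
  {"x": 0,"y": 0,"z": 0,"rx": 0,"ry": 0,"rz": 0},
  {"x": 0,"y": 0,"z": 0,"rx": 0,"ry": 0,"rz": 0},
], jaw=90)

```text
time: 16.6
tcp_pos: [0.5487, 0.0048, 0.2697]
orientation: [[0.874, -0.486, -0.004], [-0.486, -0.874, 0.0], [-0.004, 0.002, -1.0]]
contact_force: [-0.5, 0.2, -0.4]
finger_gap: 0.924
grip_force: 0.0
```

```bash
python3 - <<'E'
from h import *
st(); p,d,c=grab('wrist'); save('w2.png',p); np.savez('w2.npz',p=p,d=d,**c)
W=cloud(d,c); H=W[...,2]; Q=W[(d>0)&(H>.114)&(H<.126)&(np.hypot(W[...,0]-.551,W[...,1]-.004)<.07)]
A=np.c_[2*Q[:,:2],np.ones(len(Q))]; s=np.linalg.lstsq(A,(Q[:,:2]**2).sum(1),rcond=None)[0]; print('tub c',len(Q),s[:2],np.sqrt(s[2]+s[0]**2+s[1]**2),np.median(Q[:,2]))
I=(d>0)&(np.hypot(W[...,0]-.551,W[...,1]-.004)<.047); print('inside zmax',np.percentile(H[I],[5,50,90,95,99]))
p,d,c=grab('scene'); save('s1.png',p)
E
```

```text
t 16.6 tcp [548.7   4.8 269.7] yaw_y -119.1 q6 1.98 F [-0.5  0.2 -0.4] M [ 0.06 -0.03 -0.02] gap 86.8 grip 0.0
tub c 2615 [0.55402311 0.00733924] 0.05025486319510033 0.1182276532742726
inside zmax [0.02217537 0.38324717 0.40372828 0.40459033 0.40546349]
```

View pics/w2.png

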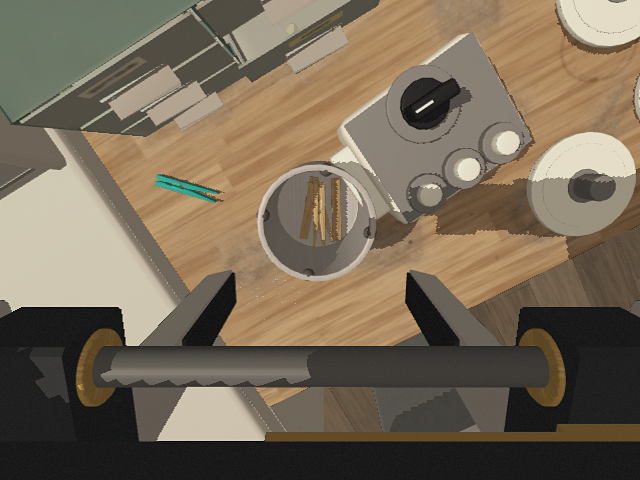

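Wrist view: all four pegs lie on the tub floor at about (320,208). Lid at the right, (582,185). Now I try that nearest lid.

>>> servo_tool([
  {"x": -20,"y": -45,"z": 0,"rx": 0,"ry": 0,"rz": 0},
  {"x": -20,"y": -45,"z": 0,"rx": 0,"ry": 0,"rz": 0},
  {"x": -20,"y": -45,"z": 0,"rx": 0,"ry": 0,"rz": 0},
  {"x": -20,"y": -45,"z": 0,"rx": 0,"ry": 0,"rz": 0},
  {"x": -20,"y": -45,"z": 0,"rx": 0,"ry": 0,"rz": 0},
], jaw=60)

```text
time: 17.32
tcp_pos: [0.4485, -0.2213, 0.2712]
orientation: [[0.874, -0.486, -0.001], [-0.486, -0.874, 0.001], [-0.001, -0.0, -1.0]]
contact_force: [0.7, -0.4, 0.4]
finger_gap: 0.64
grip_force: 0.0
```

>>> servo_tool([
  {"x": -18,"y": -47,"z": -20,"rx": 0,"ry": 0,"rz": 0},
  {"x": 0,"y": 0,"z": -40,"rx": 0,"ry": 0,"rz": 0},
  {"x": 0,"y": 0,"z": -40,"rx": 0,"ry": 0,"rz": 0},
  {"x": 0,"y": 0,"z": 0,"rx": 0,"ry": 0,"rz": 0},
  {"x": 0,"y": 0,"z": 0,"rx": 0,"ry": 0,"rz": 0},
])

```text
time: 17.95
tcp_pos: [0.4321, -0.2675, 0.1734]
orientation: [[0.874, -0.485, 0.001], [-0.485, -0.874, -0.001], [0.001, 0.0, -1.0]]
contact_force: [0.0, -0.2, -0.2]
finger_gap: 0.641
grip_force: 0.0
```

```bash
cat >> h.py <<'E'
def circ(Q):
    A=np.c_[2*Q[:,:2],np.ones(len(Q))]; s=np.linalg.lstsq(A,(Q[:,:2]**2).sum(1),rcond=None)[0]
    return (1000*s[:2]).round(1), round(1000*np.sqrt(s[2]+s[0]**2+s[1]**2),1)
def lidfind(exp,z0=0.,n='wrist',base=0):
    p,d,c=grab(n); W=cloud(d,c); H=W[...,2]; R=np.hypot(W[...,0]-exp[0],W[...,1]-exp[1])
    k=(d>0)&(H>z0+.052)&(H<z0+.072)&(R<.035)
    K,l,s,ce=cv2.connectedComponentsWithStats(k.astype(np.uint8))
    if K<2: print('no knob'); return p,d,c
    i=1+np.argmax(s[1:,4]); v,u=np.nonzero(l==i); (a,b),rad=cv2.minEnclosingCircle(np.c_[u,v].astype(np.float32))
    kz=np.median(H[l==i]); top=(l==i)&(H>kz-.003)
    v,u=np.nonzero(top); q=ray(c,u.mean(),v.mean(),z0+.062)
    m=(d>0)&(H>z0+.02)&(H<z0+.042)&(R<.075)
    cs,_=cv2.findContours(m.astype(np.uint8),cv2.RETR_EXTERNAL,cv2.CHAIN_APPROX_NONE)
    cn=max(cs,key=cv2.contourArea)[:,0]; P=np.array([ray(c,u,v,z0+.03) for u,v in cn])
    print('knob px',ce[i].round(),s[i,4],'top z',round(kz*1000,1),'centre',(1000*q[:2]).round(1),'cover z',np.median(H[m]).round(4),'cover circle',*circ(P))
    return p,d,c
E
python3 - <<'E'
from h import *
st(); lidfind((.431,-.267)); lidfind((.431,-.267),n='top')
E
```

```text
t 17.95 tcp [ 432.1 -267.5  173.4] yaw_y -119.0 q6 1.41 F [ 0.  -0.2 -0.2] M [0.06 0.03 0.03] gap 60.3 grip 0.0
knob px [318. 237.] 918 top z 60.4 centre [ 434.5 -265.1] cover z 0.0316 cover circle [ 433.8 -264.7] 57.1
no knob
```

>>> servo_tool([
  {"x": 1,"y": 1.5,"z": -50,"rx": 0,"ry": 0,"rz": 0},
  {"x": 0,"y": 0,"z": -50,"rx": 0,"ry": 0,"rz": 0},
  {"x": 0,"y": 0,"z": -25,"rx": 0,"ry": 0,"rz": 0},
  {"x": 0,"y": 0,"z": -9,"rx": 0,"ry": 0,"rz": 0},
  {"x": 0,"y": 0,"z": 0,"rx": 0,"ry": 0,"rz": 0},
])

```text
time: 18.68
tcp_pos: [0.4335, -0.2663, 0.0394]
orientation: [[0.874, -0.485, 0.001], [-0.485, -0.874, -0.001], [0.002, 0.0, -1.0]]
contact_force: [-0.4, -0.7, 0.1]
finger_gap: 0.637
grip_force: 0.0
```

>>> servo_tool([
  {"x": 0,"y": 0,"z": 0,"rx": 0,"ry": 0,"rz": 0},
  {"x": 0,"y": 0,"z": 0,"rx": 0,"ry": 0,"rz": 0},
  {"x": 0,"y": 0,"z": 0,"rx": 0,"ry": 0,"rz": 0},
  {"x": 0,"y": 0,"z": 0,"rx": 0,"ry": 0,"rz": 0},
  {"x": 0,"y": 0,"z": 0,"rx": 0,"ry": 0,"rz": 0},
], jaw=18)

```text
time: 19.3
tcp_pos: [0.4328, -0.2659, 0.0386]
orientation: [[0.874, -0.486, 0.001], [-0.486, -0.874, -0.001], [0.001, 0.0, -1.0]]
contact_force: [-1.3, -0.4, 2.3]
finger_gap: 0.295
grip_force: 30.0
```

```bash
python3 - <<'E'
from h import *
st(); lidfind((.431,-.267))
E
```

```text
t 19.3 tcp [ 432.8 -265.9   38.6] yaw_y -119.1 q6 1.42 F [-1.3 -0.4  2.3] M [0.07 0.05 0.  ] gap 27.7 grip 30.0
knob px [321. 298.] 4034 top z 60.5 centre [ 435.9 -266. ] cover z 0.0317 cover circle [ 445.2 -271.2] 45.1
```

>>> servo_tool([
  {"x": 0,"y": 0,"z": 40,"rx": 0,"ry": 0,"rz": 0},
  {"x": 0,"y": 0,"z": 60,"rx": 0,"ry": 0,"rz": 0},
  {"x": 0,"y": 0,"z": 60,"rx": 0,"ry": 0,"rz": 0},
  {"x": 20,"y": 45,"z": 0,"rx": 0,"ry": 0,"rz": 0},
  {"x": 20,"y": 45,"z": 0,"rx": 0,"ry": 0,"rz": 0},
])

```text
time: 19.98
tcp_pos: [0.4732, -0.1753, 0.1989]
orientation: [[0.873, -0.487, 0.002], [-0.487, -0.873, -0.001], [0.002, -0.0, -1.0]]
contact_force: [0.9, -0.3, -1.3]
finger_gap: 0.292
grip_force: 30.0
```

>>> servo_tool([
  {"x": 20,"y": 45,"z": 0,"rx": 0,"ry": 0,"rz": 0},
  {"x": 20,"y": 45,"z": 0,"rx": 0,"ry": 0,"rz": 0},
  {"x": 20,"y": 46,"z": 0,"rx": 0,"ry": 0,"rz": 0},
  {"x": 20,"y": 46,"z": 0,"rx": 0,"ry": 0,"rz": 0},
  {"x": 0,"y": 0,"z": 0,"rx": 0,"ry": 0,"rz": 0},
])

```text
time: 20.6
tcp_pos: [0.5529, 0.0093, 0.1969]
orientation: [[0.877, -0.481, -0.002], [-0.481, -0.877, 0.001], [-0.002, 0.0, -1.0]]
contact_force: [0.3, -0.6, -0.4]
finger_gap: 0.292
grip_force: 30.0
```

```bash
python3 - <<'E'
from h import *
st()
E
```

```text
t 20.6 tcp [552.9   9.3 196.9] yaw_y -118.8 q6 1.99 F [ 0.3 -0.6 -0.4] M [0.04 0.03 0.03] gap 27.4 grip 30.0
```

>>> servo_tool([
  {"x": 0,"y": -1,"z": -20,"rx": 0,"ry": 0,"rz": 0},
  {"x": 0,"y": 0,"z": -20,"rx": 0,"ry": 0,"rz": 0},
  {"x": 0,"y": 0,"z": 0,"rx": 0,"ry": 0,"rz": 0},
  {"x": 0,"y": 0,"z": -4,"rx": 0,"ry": 0,"rz": 0},
  {"x": 0,"y": 0,"z": 0,"rx": 0,"ry": 0,"rz": 0},
])

```text
time: 21.22
tcp_pos: [0.5528, 0.0049, 0.1548]
orientation: [[0.874, -0.486, 0.001], [-0.486, -0.874, -0.0], [0.001, -0.0, -1.0]]
contact_force: [-0.7, -0.5, -1.0]
finger_gap: 0.292
grip_force: 30.0
```

>>> servo_tool([
  {"x": 0,"y": 0,"z": -2,"rx": 0,"ry": 0,"rz": 0},
  {"x": 0,"y": 0,"z": -2,"rx": 0,"ry": 0,"rz": 0},
  {"x": 0,"y": 0,"z": -1,"rx": 0,"ry": 0,"rz": 0},
  {"x": 0,"y": 0,"z": 0,"rx": 0,"ry": 0,"rz": 0},
  {"x": 0,"y": 0,"z": 0,"rx": 0,"ry": 0,"rz": 0},
])

```text
time: 21.85
tcp_pos: [0.5529, 0.0053, 0.1506]
orientation: [[0.874, -0.486, 0.001], [-0.486, -0.874, -0.0], [0.001, -0.0, -1.0]]
contact_force: [-1.5, -0.2, 4.8]
finger_gap: 0.29
grip_force: 30.0
```

>>> servo_tool([
  {"x": 0,"y": 0,"z": -1,"rx": 0,"ry": 0,"rz": 0},
  {"x": 0,"y": 0,"z": -1,"rx": 0,"ry": 0,"rz": 0},
  {"x": 0,"y": 0,"z": 0,"rx": 0,"ry": 0,"rz": 0},
  {"x": 0,"y": 0,"z": 0,"rx": 0,"ry": 0,"rz": 0},
  {"x": 0,"y": 0,"z": 0,"rx": 0,"ry": 0,"rz": 0},
])

```text
time: 22.48
tcp_pos: [0.5529, 0.0052, 0.1505]
orientation: [[0.874, -0.486, 0.003], [-0.486, -0.874, -0.001], [0.003, -0.001, -1.0]]
contact_force: [-4.7, 0.2, 11.9]
finger_gap: 0.295
grip_force: 30.0
```

>>> servo_tool([
  {"x": 0,"y": 0,"z": -1,"rx": 0,"ry": 0,"rz": 0},
  {"x": 0,"y": 0,"z": 0,"rx": 0,"ry": 0,"rz": 0},
  {"x": 0,"y": 0,"z": 0,"rx": 0,"ry": 0,"rz": 0},
  {"x": 0,"y": 0,"z": 0,"rx": 0,"ry": 0,"rz": 0},
  {"x": 0,"y": 0,"z": 0,"rx": 0,"ry": 0,"rz": 0},
])

```text
time: 23.1
tcp_pos: [0.553, 0.0053, 0.1506]
orientation: [[0.874, -0.485, 0.004], [-0.485, -0.874, -0.001], [0.003, -0.001, -1.0]]
contact_force: [-6.2, 1.5, 14.9]
finger_gap: 0.286
grip_force: 30.0
```

>>> servo_tool([
  {"x": -1.5,"y": 0.5,"z": 0,"rx": 0,"ry": 0,"rz": 0},
  {"x": 0,"y": 0,"z": 0,"rx": 0,"ry": 0,"rz": 0},
  {"x": 0,"y": 0,"z": -1,"rx": 0,"ry": 0,"rz": 0},
  {"x": 0,"y": 0,"z": 0,"rx": 0,"ry": 0,"rz": 0},
  {"x": 0,"y": 0,"z": 0,"rx": 0,"ry": 0,"rz": 0},
])

```text
time: 23.72
tcp_pos: [0.553, 0.0052, 0.1505]
orientation: [[0.874, -0.486, 0.008], [-0.486, -0.874, -0.002], [0.008, -0.002, -1.0]]
contact_force: [-3.7, -0.3, 16.6]
finger_gap: 0.288
grip_force: 30.0
```

```bash
python3 - <<'E'
from h import *
st()
E
```

```text
t 23.73 tcp [553.    5.2 150.5] yaw_y -119.1 q6 1.99 F [-3.7 -0.3 16.6] M [-0.16  0.81 -0.05] gap 27.1 grip 30.0
```

Wedged at 8 mm below the rim under 17 N, well centred: this lid is oversize. I take it back to its place.

>>> servo_tool([
  {"x": 0,"y": 0,"z": 10,"rx": 0,"ry": 0,"rz": 0},
  {"x": 0,"y": 0,"z": 45,"rx": 0,"ry": 0,"rz": 0},
  {"x": -20,"y": -45,"z": 0,"rx": 0,"ry": 0,"rz": 0},
  {"x": -20,"y": -45,"z": 0,"rx": 0,"ry": 0,"rz": 0},
  {"x": -20,"y": -45,"z": 0,"rx": 0,"ry": 0,"rz": 0},
])

```text
time: 24.35
tcp_pos: [0.4902, -0.1302, 0.1993]
orientation: [[0.875, -0.485, -0.001], [-0.485, -0.875, 0.0], [-0.001, 0.0, -1.0]]
contact_force: [-0.1, -0.7, -1.4]
finger_gap: 0.29
grip_force: 30.0
```

>>> servo_tool([
  {"x": -20,"y": -45,"z": 0,"rx": 0,"ry": 0,"rz": 0},
  {"x": -20,"y": -45,"z": 0,"rx": 0,"ry": 0,"rz": 0},
  {"x": -20,"y": -45,"z": -20,"rx": 0,"ry": 0,"rz": 0},
  {"x": 0,"y": 0,"z": -50,"rx": 0,"ry": 0,"rz": 0},
  {"x": 0,"y": 0,"z": -50,"rx": 0,"ry": 0,"rz": 0},
])

```text
time: 24.98
tcp_pos: [0.4307, -0.265, 0.0784]
orientation: [[0.873, -0.487, 0.0], [-0.487, -0.873, -0.0], [0.0, -0.0, -1.0]]
contact_force: [0.3, -0.5, -1.3]
finger_gap: 0.296
grip_force: 30.0
```

```bash
python3 - <<'E'
from h import *
st()
E
```

```text
t 24.98 tcp [ 430.7 -265.    78.4] yaw_y -119.2 q6 1.42 F [ 0.3 -0.5 -1.3] M [ 0.02 -0.02 -0.02] gap 27.8 grip 30.0
```

>>> servo_tool([
  {"x": 0,"y": 0,"z": -25,"rx": 0,"ry": 0,"rz": 0},
  {"x": 0,"y": 0,"z": -8,"rx": 0,"ry": 0,"rz": 0},
  {"x": 0,"y": 0,"z": -3,"rx": 0,"ry": 0,"rz": 0},
  {"x": 0,"y": 0,"z": 0,"rx": 0,"ry": 0,"rz": 0},
  {"x": 0,"y": 0,"z": 0,"rx": 0,"ry": 0,"rz": 0},
])

```text
time: 25.6
tcp_pos: [0.432, -0.2648, 0.0456]
orientation: [[0.874, -0.486, 0.002], [-0.486, -0.874, -0.002], [0.003, 0.001, -1.0]]
contact_force: [-0.3, 0.1, -1.3]
finger_gap: 0.289
grip_force: 30.0
```

```bash
python3 - <<'E'
from h import *
st()
E
```

```text
t 25.6 tcp [ 432.  -264.8   45.6] yaw_y -119.0 q6 1.42 F [-0.3  0.1 -1.3] M [0.06 0.02 0.03] gap 27.2 grip 30.0
```

>>> servo_tool([
  {"x": 0,"y": 0,"z": -4,"rx": 0,"ry": 0,"rz": 0},
  {"x": 0,"y": 0,"z": -2,"rx": 0,"ry": 0,"rz": 0},
  {"x": 0,"y": 0,"z": -1,"rx": 0,"ry": 0,"rz": 0},
  {"x": 0,"y": 0,"z": 0,"rx": 0,"ry": 0,"rz": 0},
  {"x": 0,"y": 0,"z": 0,"rx": 0,"ry": 0,"rz": 0},
])

```text
time: 26.22
tcp_pos: [0.4312, -0.2643, 0.0386]
orientation: [[0.874, -0.486, 0.0], [-0.486, -0.874, -0.0], [0.0, 0.0, -1.0]]
contact_force: [-2.7, 1.3, 6.1]
finger_gap: 0.294
grip_force: 30.0
```

>>> servo_tool([
  {"x": 0,"y": 0,"z": 0,"rx": 0,"ry": 0,"rz": 0},
  {"x": 0,"y": 0,"z": 0,"rx": 0,"ry": 0,"rz": 0},
  {"x": 0,"y": 0,"z": 0,"rx": 0,"ry": 0,"rz": 0},
  {"x": 0,"y": 0,"z": 40,"rx": 0,"ry": 0,"rz": 0},
  {"x": 0,"y": 0,"z": 55,"rx": 0,"ry": 0,"rz": 0},
], jaw=60)

```text
time: 26.85
tcp_pos: [0.4298, -0.2633, 0.131]
orientation: [[0.874, -0.486, -0.004], [-0.486, -0.874, 0.003], [-0.005, -0.001, -1.0]]
contact_force: [1.0, -0.9, 1.1]
finger_gap: 0.642
grip_force: 0.0
```

>>> servo_tool([
  {"x": 10,"y": -37,"z": 20,"rx": 0,"ry": 0,"rz": 0},
  {"x": 10,"y": -37,"z": 10,"rx": 0,"ry": 0,"rz": 0},
  {"x": 10,"y": -37,"z": 0,"rx": 0,"ry": 0,"rz": 0},
  {"x": 9,"y": -37,"z": 0,"rx": 0,"ry": 0,"rz": 0},
  {"x": 0,"y": 0,"z": 0,"rx": 0,"ry": 0,"rz": 0},
])

```text
time: 27.48
tcp_pos: [0.4698, -0.4141, 0.1606]
orientation: [[0.873, -0.488, -0.001], [-0.488, -0.873, 0.001], [-0.002, -0.0, -1.0]]
contact_force: [-0.0, -0.3, 0.1]
finger_gap: 0.638
grip_force: 0.0
```

```bash
python3 - <<'E'
from h import *
st(); lidfind((.469,-.412)); p,d,c=lidfind((.431,-.266)); save('w3.png',p)
E
```

```text
t 27.48 tcp [ 469.8 -414.1  160.6] yaw_y -119.2 q6 1.27 F [-0.  -0.3  0.1] M [ 0.11 -0.02  0.04] gap 59.9 grip 0.0
knob px [317. 240.] 1000 top z 60.4 centre [ 473.1 -411.1] cover z 0.0316 cover circle [ 472.3 -410.6] 57.1
no knob
```

>>> servo_tool([
  {"x": 1,"y": 0.5,"z": -50,"rx": 0,"ry": 0,"rz": 0},
  {"x": 0,"y": 0,"z": -40,"rx": 0,"ry": 0,"rz": 0},
  {"x": 0,"y": 0,"z": -20,"rx": 0,"ry": 0,"rz": 0},
  {"x": 0,"y": 0,"z": -10,"rx": 0,"ry": 0,"rz": 0},
  {"x": 0,"y": 0,"z": 0,"rx": 0,"ry": 0,"rz": 0},
])

```text
time: 28.2
tcp_pos: [0.4714, -0.4117, 0.0428]
orientation: [[0.874, -0.485, 0.001], [-0.485, -0.874, -0.001], [0.001, 0.0, -1.0]]
contact_force: [0.3, 0.3, 0.3]
finger_gap: 0.638
grip_force: 0.0
```

>>> servo_tool([
  {"x": 0,"y": 0,"z": 0,"rx": 0,"ry": 0,"rz": 0},
  {"x": 0,"y": 0,"z": 0,"rx": 0,"ry": 0,"rz": 0},
  {"x": 0,"y": 0,"z": 0,"rx": 0,"ry": 0,"rz": 0},
  {"x": 0,"y": 0,"z": 0,"rx": 0,"ry": 0,"rz": 0},
  {"x": 0,"y": 0,"z": 0,"rx": 0,"ry": 0,"rz": 0},
], jaw=18)

```text
time: 28.82
tcp_pos: [0.4713, -0.4119, 0.0426]
orientation: [[0.874, -0.486, 0.001], [-0.486, -0.874, -0.001], [0.001, 0.0, -1.0]]
contact_force: [-0.4, -0.5, 2.1]
finger_gap: 0.291
grip_force: 30.0
```

```bash
python3 - <<'E'
from h import *
st()
E
```

```text
t 28.82 tcp [ 471.3 -411.9   42.6] yaw_y -119.1 q6 1.27 F [-0.4 -0.5  2.1] M [0.1  0.   0.01] gap 27.3 grip 30.0
```

>>> servo_tool([
  {"x": 0,"y": 0,"z": 40,"rx": 0,"ry": 0,"rz": 0},
  {"x": 0,"y": 0,"z": 60,"rx": 0,"ry": 0,"rz": 0},
  {"x": 0,"y": 0,"z": 60,"rx": 0,"ry": 0,"rz": 0},
  {"x": 9,"y": 46.5,"z": 0,"rx": 0,"ry": 0,"rz": 0},
  {"x": 9,"y": 46.5,"z": 0,"rx": 0,"ry": 0,"rz": 0},
])

```text
time: 29.45
tcp_pos: [0.4893, -0.3183, 0.2028]
orientation: [[0.873, -0.487, 0.001], [-0.487, -0.873, -0.001], [0.002, 0.0, -1.0]]
contact_force: [-0.4, 0.3, -1.8]
finger_gap: 0.294
grip_force: 30.0
```

>>> servo_tool([
  {"x": 9,"y": 46.5,"z": 0,"rx": 0,"ry": 0,"rz": 0},
  {"x": 9,"y": 46.5,"z": 0,"rx": 0,"ry": 0,"rz": 0},
  {"x": 9,"y": 46.5,"z": 0,"rx": 0,"ry": 0,"rz": 0},
  {"x": 9,"y": 46.5,"z": 0,"rx": 0,"ry": 0,"rz": 0},
  {"x": 9,"y": 46,"z": 0,"rx": 0,"ry": 0,"rz": 0},
])

```text
time: 30.08
tcp_pos: [0.5339, -0.0852, 0.2016]
orientation: [[0.874, -0.486, -0.001], [-0.486, -0.874, 0.0], [-0.001, 0.0, -1.0]]
contact_force: [0.5, 1.0, -1.8]
finger_gap: 0.289
grip_force: 30.0
```

>>> servo_tool([
  {"x": 9,"y": 46,"z": 0,"rx": 0,"ry": 0,"rz": 0},
  {"x": 9,"y": 46,"z": 0,"rx": 0,"ry": 0,"rz": 0},
  {"x": 0.5,"y": 0,"z": 0,"rx": 0,"ry": 0,"rz": 0},
  {"x": 0,"y": 0,"z": 0,"rx": 0,"ry": 0,"rz": 0},
  {"x": 0,"y": 0,"z": 0,"rx": 0,"ry": 0,"rz": 0},
])

```text
time: 30.7
tcp_pos: [0.5524, 0.004, 0.2019]
orientation: [[0.873, -0.487, -0.001], [-0.487, -0.873, -0.0], [-0.0, 0.001, -1.0]]
contact_force: [0.1, -0.1, -0.8]
finger_gap: 0.295
grip_force: 30.0
```

```bash
python3 - <<'E'
from h import *
st()
E
```

```text
t 30.7 tcp [552.4   4.  201.9] yaw_y -119.2 q6 1.98 F [ 0.1 -0.1 -0.8] M [ 0.03  0.04 -0.03] gap 27.7 grip 30.0
```

>>> servo_tool([
  {"x": 0.5,"y": 1,"z": -20,"rx": 0,"ry": 0,"rz": 0},
  {"x": 0,"y": 0,"z": -20,"rx": 0,"ry": 0,"rz": 0},
  {"x": 0,"y": 0,"z": -4,"rx": 0,"ry": 0,"rz": 0},
  {"x": 0,"y": 0,"z": 0,"rx": 0,"ry": 0,"rz": 0},
  {"x": 0,"y": 0,"z": 0,"rx": 0,"ry": 0,"rz": 0},
])

```text
time: 31.32
tcp_pos: [0.5537, 0.0059, 0.1593]
orientation: [[0.874, -0.486, 0.002], [-0.486, -0.874, -0.0], [0.002, -0.001, -1.0]]
contact_force: [-0.1, -0.8, -1.2]
finger_gap: 0.292
grip_force: 30.0
```

>>> servo_tool([
  {"x": 0,"y": 0,"z": -2,"rx": 0,"ry": 0,"rz": 0},
  {"x": 0,"y": 0,"z": -2,"rx": 0,"ry": 0,"rz": 0},
  {"x": 0,"y": 0,"z": -1,"rx": 0,"ry": 0,"rz": 0},
  {"x": 0,"y": 0,"z": 0,"rx": 0,"ry": 0,"rz": 0},
  {"x": 0,"y": 0,"z": 0,"rx": 0,"ry": 0,"rz": 0},
])

```text
time: 31.95
tcp_pos: [0.5534, 0.0063, 0.1546]
orientation: [[0.874, -0.485, 0.002], [-0.485, -0.874, -0.0], [0.002, -0.001, -1.0]]
contact_force: [-1.8, -0.3, 5.8]
finger_gap: 0.289
grip_force: 30.0
```

>>> servo_tool([
  {"x": 0,"y": 0,"z": -1,"rx": 0,"ry": 0,"rz": 0},
  {"x": 0,"y": 0,"z": -1,"rx": 0,"ry": 0,"rz": 0},
  {"x": 0,"y": 0,"z": 0,"rx": 0,"ry": 0,"rz": 0},
  {"x": 0,"y": 0,"z": 0,"rx": 0,"ry": 0,"rz": 0},
  {"x": 0,"y": 0,"z": 0,"rx": 0,"ry": 0,"rz": 0},
])

```text
time: 32.58
tcp_pos: [0.5534, 0.0063, 0.1545]
orientation: [[0.874, -0.485, 0.003], [-0.485, -0.874, -0.001], [0.003, -0.001, -1.0]]
contact_force: [-4.8, 0.2, 12.0]
finger_gap: 0.293
grip_force: 30.0
```

>>> servo_tool([
  {"x": -1,"y": 0,"z": -1,"rx": 0,"ry": 0,"rz": 0},
  {"x": 0,"y": 0,"z": -1,"rx": 0,"ry": 0,"rz": 0},
  {"x": 0,"y": 0,"z": -1,"rx": 0,"ry": 0,"rz": 0},
  {"x": 0,"y": 0,"z": 0,"rx": 0,"ry": 0,"rz": 0},
  {"x": 0,"y": 0,"z": 0,"rx": 0,"ry": 0,"rz": 0},
])

```text
time: 33.2
tcp_pos: [0.5535, 0.0063, 0.1545]
orientation: [[0.874, -0.485, 0.007], [-0.485, -0.874, -0.001], [0.007, -0.003, -1.0]]
contact_force: [-6.1, 0.3, 20.4]
finger_gap: 0.286
grip_force: 30.0
```

```bash
python3 - <<'E'
from h import *
st(); p,d,c=grab('scene'); save('s2.png',cv2.resize(p[220:400,180:400],None,fx=3,fy=3))
E
```

```text
t 33.2 tcp [553.5   6.3 154.5] yaw_y -119.0 q6 1.99 F [-6.1  0.3 20.4] M [ 0.1   1.2  -0.04] gap 26.9 grip 30.0
```

View pics/s2.png

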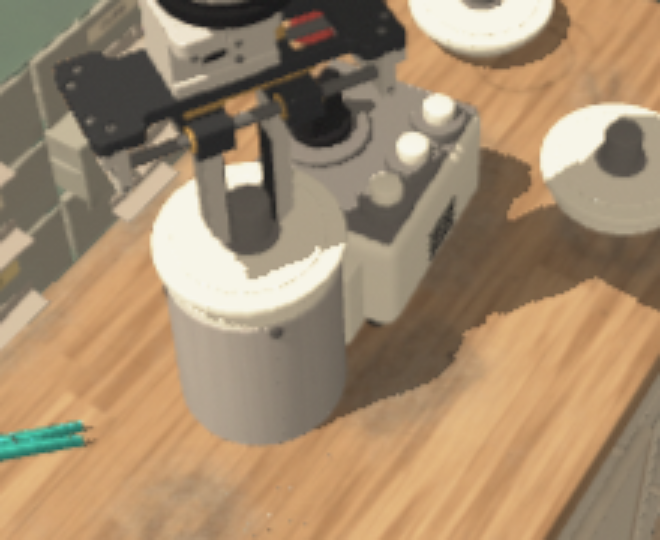

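The scene crop shows the lid sitting proud of the rim (gap at about (250,310)) with 20 N on it, so this one doesn't fit either. I take it back.

>>> servo_tool([
  {"x": 0,"y": 0,"z": 10,"rx": 0,"ry": 0,"rz": 0},
  {"x": 0,"y": 0,"z": 45,"rx": 0,"ry": 0,"rz": 0},
  {"x": -9,"y": -46.5,"z": 0,"rx": 0,"ry": 0,"rz": 0},
  {"x": -9,"y": -46.5,"z": 0,"rx": 0,"ry": 0,"rz": 0},
  {"x": -9,"y": -46.5,"z": 0,"rx": 0,"ry": 0,"rz": 0},
])

```text
time: 33.88
tcp_pos: [0.5246, -0.1343, 0.2021]
orientation: [[0.875, -0.485, -0.001], [-0.485, -0.875, 0.0], [-0.001, 0.0, -1.0]]
contact_force: [1.2, -0.6, -0.7]
finger_gap: 0.292
grip_force: 30.0
```

>>> servo_tool([
  {"x": -9,"y": -46.5,"z": 0,"rx": 0,"ry": 0,"rz": 0},
  {"x": -9,"y": -46.5,"z": 0,"rx": 0,"ry": 0,"rz": 0},
  {"x": -9,"y": -46.5,"z": 0,"rx": 0,"ry": 0,"rz": 0},
  {"x": -9,"y": -46.5,"z": 0,"rx": 0,"ry": 0,"rz": 0},
  {"x": -9,"y": -46.5,"z": 0,"rx": 0,"ry": 0,"rz": 0},
])

```text
time: 34.5
tcp_pos: [0.4795, -0.367, 0.2018]
orientation: [[0.874, -0.486, -0.001], [-0.486, -0.874, 0.001], [-0.002, -0.001, -1.0]]
contact_force: [-0.2, 0.1, -0.8]
finger_gap: 0.288
grip_force: 30.0
```

>>> servo_tool([
  {"x": -9,"y": -46,"z": 0,"rx": 0,"ry": 0,"rz": 0},
  {"x": 0,"y": 0,"z": -50,"rx": 0,"ry": 0,"rz": 0},
  {"x": 0,"y": 0,"z": -50,"rx": 0,"ry": 0,"rz": 0},
  {"x": 0,"y": 0,"z": -20,"rx": 0,"ry": 0,"rz": 0},
  {"x": 0,"y": 0,"z": 0,"rx": 0,"ry": 0,"rz": 0},
])

```text
time: 35.12
tcp_pos: [0.4703, -0.4108, 0.081]
orientation: [[0.874, -0.485, -0.003], [-0.485, -0.874, 0.003], [-0.004, -0.001, -1.0]]
contact_force: [0.7, -0.7, -0.3]
finger_gap: 0.288
grip_force: 30.0
```

```bash
python3 - <<'E'
from h import *
st()
E
```

```text
t 35.12 tcp [ 470.3 -410.8   81. ] yaw_y -119.0 q6 1.27 F [ 0.7 -0.7 -0.3] M [ 0.07 -0.   -0.06] gap 27.1 grip 30.0
```

>>> servo_tool([
  {"x": 0,"y": 0,"z": -28,"rx": 0,"ry": 0,"rz": 0},
  {"x": 0,"y": 0,"z": -8,"rx": 0,"ry": 0,"rz": 0},
  {"x": 0,"y": 0,"z": -2,"rx": 0,"ry": 0,"rz": 0},
  {"x": 0,"y": 0,"z": -1,"rx": 0,"ry": 0,"rz": 0},
  {"x": 0,"y": 0,"z": 0,"rx": 0,"ry": 0,"rz": 0},
])

```text
time: 35.75
tcp_pos: [0.4716, -0.4122, 0.0453]
orientation: [[0.874, -0.486, 0.001], [-0.486, -0.874, -0.001], [0.002, 0.001, -1.0]]
contact_force: [-0.1, 0.9, -1.1]
finger_gap: 0.292
grip_force: 30.0
```

```bash
python3 - <<'E'
from h import *
st()
E
```

```text
t 35.75 tcp [ 471.6 -412.2   45.3] yaw_y -119.1 q6 1.27 F [-0.1  0.9 -1.1] M [0.05 0.03 0.06] gap 27.5 grip 30.0
```

>>> servo_tool([
  {"x": 0,"y": 0,"z": -2,"rx": 0,"ry": 0,"rz": 0},
  {"x": 0,"y": 0,"z": -1,"rx": 0,"ry": 0,"rz": 0},
  {"x": 0,"y": 0,"z": 0,"rx": 0,"ry": 0,"rz": 0},
  {"x": 0,"y": 0,"z": 0,"rx": 0,"ry": 0,"rz": 0},
  {"x": 0,"y": 0,"z": 0,"rx": 0,"ry": 0,"rz": 0},
])

```text
time: 36.38
tcp_pos: [0.4715, -0.4122, 0.0426]
orientation: [[0.874, -0.486, 0.001], [-0.486, -0.874, -0.001], [0.002, 0.001, -1.0]]
contact_force: [-1.5, 0.7, 5.3]
finger_gap: 0.293
grip_force: 30.0
```

>>> servo_tool([
  {"x": 0,"y": 0,"z": 0,"rx": 0,"ry": 0,"rz": 0},
  {"x": 0,"y": 0,"z": 0,"rx": 0,"ry": 0,"rz": 0},
  {"x": 0,"y": 0,"z": 0,"rx": 0,"ry": 0,"rz": 0},
  {"x": 0,"y": 0,"z": 40,"rx": 0,"ry": 0,"rz": 0},
  {"x": 0,"y": 0,"z": 55,"rx": 0,"ry": 0,"rz": 0},
], jaw=60)

```text
time: 37.0
tcp_pos: [0.4699, -0.4106, 0.1343]
orientation: [[0.874, -0.486, -0.004], [-0.486, -0.874, 0.004], [-0.006, -0.002, -1.0]]
contact_force: [0.6, -0.8, -0.1]
finger_gap: 0.641
grip_force: 0.0
```

>>> servo_tool([
  {"x": 34,"y": 12,"z": 20,"rx": 0,"ry": 0,"rz": 0},
  {"x": 34,"y": 12,"z": 10,"rx": 0,"ry": 0,"rz": 0},
  {"x": 34,"y": 12,"z": 0,"rx": 0,"ry": 0,"rz": 0},
  {"x": 32,"y": 11,"z": 0,"rx": 0,"ry": 0,"rz": 0},
  {"x": 0,"y": 0,"z": 0,"rx": 0,"ry": 0,"rz": 0},
])

```text
time: 37.62
tcp_pos: [0.6067, -0.3632, 0.1647]
orientation: [[0.876, -0.483, -0.001], [-0.483, -0.876, 0.001], [-0.001, -0.0, -1.0]]
contact_force: [-0.7, -0.9, -0.2]
finger_gap: 0.639
grip_force: 0.0
```

```bash
python3 - <<'E'
from h import *
st(); lidfind((.605,-.363)); lidfind((.431,-.265),n='scene'); lidfind((.471,-.412),n='scene')
E
```

```text
t 37.62 tcp [ 606.7 -363.2  164.7] yaw_y -118.9 q6 1.46 F [-0.7 -0.9 -0.2] M [ 0.07 -0.01  0.  ] gap 60.1 grip 0.0
knob px [322. 238.] 972 top z 60.4 centre [ 608.4 -363.4] cover z 0.0316 cover circle [ 607.6 -362.9] 57.1
knob px [387. 265.] 128 top z 60.1 centre [ 430.6 -260.5] cover z 0.0318 cover circle [ 431.  -261.9] 58.1
knob px [400. 219.] 97 top z 60.0 centre [ 471.  -407.5] cover z 0.0317 cover circle [ 479.7 -404. ] 52.6
```

>>> servo_tool([
  {"x": 0.5,"y": -0.5,"z": -50,"rx": 0,"ry": 0,"rz": 0},
  {"x": 0,"y": 0,"z": -42,"rx": 0,"ry": 0,"rz": 0},
  {"x": 0,"y": 0,"z": -22,"rx": 0,"ry": 0,"rz": 0},
  {"x": 0,"y": 0,"z": -10,"rx": 0,"ry": 0,"rz": 0},
  {"x": 0,"y": 0,"z": 0,"rx": 0,"ry": 0,"rz": 0},
])

```text
time: 38.4
tcp_pos: [0.6049, -0.3657, 0.0421]
orientation: [[0.874, -0.487, -0.001], [-0.487, -0.874, 0.0], [-0.001, 0.0, -1.0]]
contact_force: [-0.5, 0.1, 0.4]
finger_gap: 0.641
grip_force: 0.0
```

>>> servo_tool([
  {"x": 0,"y": 0,"z": 0,"rx": 0,"ry": 0,"rz": 0},
  {"x": 0,"y": 0,"z": 0,"rx": 0,"ry": 0,"rz": 0},
  {"x": 0,"y": 0,"z": 0,"rx": 0,"ry": 0,"rz": 0},
  {"x": 0,"y": 0,"z": 0,"rx": 0,"ry": 0,"rz": 0},
  {"x": 0,"y": 0,"z": 0,"rx": 0,"ry": 0,"rz": 0},
], jaw=18)

```text
time: 39.02
tcp_pos: [0.606, -0.3652, 0.0428]
orientation: [[0.874, -0.485, 0.001], [-0.485, -0.874, -0.0], [0.001, -0.0, -1.0]]
contact_force: [0.5, 1.0, 1.9]
finger_gap: 0.29
grip_force: 30.0
```

```bash
python3 - <<'E'
from h import *
st()
E
```

```text
t 39.02 tcp [ 606.  -365.2   42.8] yaw_y -119.0 q6 1.46 F [0.5 1.  1.9] M [ 0.19 -0.08 -0.  ] gap 27.2 grip 30.0
```

>>> servo_tool([
  {"x": 0,"y": 0,"z": 40,"rx": 0,"ry": 0,"rz": 0},
  {"x": 0,"y": 0,"z": 60,"rx": 0,"ry": 0,"rz": 0},
  {"x": 0,"y": 0,"z": 60,"rx": 0,"ry": 0,"rz": 0},
  {"x": -6.5,"y": 46.5,"z": 0,"rx": 0,"ry": 0,"rz": 0},
  {"x": -6.5,"y": 46.5,"z": 0,"rx": 0,"ry": 0,"rz": 0},
])

```text
time: 39.65
tcp_pos: [0.5926, -0.272, 0.2029]
orientation: [[0.873, -0.487, 0.001], [-0.487, -0.873, -0.001], [0.002, 0.0, -1.0]]
contact_force: [0.0, -0.9, -0.9]
finger_gap: 0.29
grip_force: 30.0
```

>>> servo_tool([
  {"x": -6.5,"y": 46.5,"z": 0,"rx": 0,"ry": 0,"rz": 0},
  {"x": -6.5,"y": 46.5,"z": 0,"rx": 0,"ry": 0,"rz": 0},
  {"x": -6.5,"y": 46.5,"z": 0,"rx": 0,"ry": 0,"rz": 0},
  {"x": -6.5,"y": 46.5,"z": 0,"rx": 0,"ry": 0,"rz": 0},
  {"x": -6.5,"y": 46,"z": 0,"rx": 0,"ry": 0,"rz": 0},
])

```text
time: 40.28
tcp_pos: [0.5594, -0.0388, 0.2016]
orientation: [[0.874, -0.486, -0.001], [-0.486, -0.874, -0.0], [-0.001, 0.001, -1.0]]
contact_force: [0.2, 0.1, -1.0]
finger_gap: 0.289
grip_force: 30.0
```

>>> servo_tool([
  {"x": -6.5,"y": 46,"z": 0,"rx": 0,"ry": 0,"rz": 0},
  {"x": 0,"y": 0,"z": -20,"rx": 0,"ry": 0,"rz": 0},
  {"x": 0,"y": 0,"z": -15,"rx": 0,"ry": 0,"rz": 0},
  {"x": 0,"y": 0,"z": 0,"rx": 0,"ry": 0,"rz": 0},
  {"x": 0,"y": 0,"z": 0,"rx": 0,"ry": 0,"rz": 0},
])

```text
time: 40.9
tcp_pos: [0.5539, 0.0051, 0.1673]
orientation: [[0.874, -0.487, 0.0], [-0.487, -0.874, -0.0], [0.0, 0.0, -1.0]]
contact_force: [0.5, -0.0, -2.1]
finger_gap: 0.288
grip_force: 30.0
```

```bash
python3 - <<'E'
from h import *
st()
E
```

```text
t 40.9 tcp [553.9   5.1 167.3] yaw_y -119.1 q6 1.99 F [ 0.5 -0.  -2.1] M [ 0.03  0.   -0.03] gap 27.1 grip 30.0
```

>>> servo_tool([
  {"x": -0.5,"y": 0.5,"z": -10,"rx": 0,"ry": 0,"rz": 0},
  {"x": 0,"y": 0,"z": -2,"rx": 0,"ry": 0,"rz": 0},
  {"x": 0,"y": 0,"z": -2,"rx": 0,"ry": 0,"rz": 0},
  {"x": 0,"y": 0,"z": 0,"rx": 0,"ry": 0,"rz": 0},
  {"x": 0,"y": 0,"z": 0,"rx": 0,"ry": 0,"rz": 0},
])

```text
time: 41.52
tcp_pos: [0.5532, 0.0063, 0.1533]
orientation: [[0.874, -0.486, 0.0], [-0.486, -0.874, -0.0], [0.0, -0.0, -1.0]]
contact_force: [0.9, 0.3, -1.0]
finger_gap: 0.292
grip_force: 30.0
```

>>> servo_tool([
  {"x": 0,"y": 0,"z": -2,"rx": 0,"ry": 0,"rz": 0},
  {"x": 0,"y": 0,"z": -1,"rx": 0,"ry": 0,"rz": 0},
  {"x": 0,"y": 0,"z": -1,"rx": 0,"ry": 0,"rz": 0},
  {"x": 0,"y": 0,"z": 0,"rx": 0,"ry": 0,"rz": 0},
  {"x": 0,"y": 0,"z": 0,"rx": 0,"ry": 0,"rz": 0},
])

```text
time: 42.15
tcp_pos: [0.553, 0.0063, 0.1491]
orientation: [[0.874, -0.486, -0.0], [-0.486, -0.874, -0.0], [-0.0, 0.0, -1.0]]
contact_force: [-0.7, -0.5, -0.8]
finger_gap: 0.292
grip_force: 30.0
```

>>> servo_tool([
  {"x": 0,"y": 0,"z": -1,"rx": 0,"ry": 0,"rz": 0},
  {"x": 0,"y": 0,"z": -1,"rx": 0,"ry": 0,"rz": 0},
  {"x": 0,"y": 0,"z": 0,"rx": 0,"ry": 0,"rz": 0},
  {"x": 0,"y": 0,"z": 0,"rx": 0,"ry": 0,"rz": 0},
  {"x": 0,"y": 0,"z": 0,"rx": 0,"ry": 0,"rz": 0},
])

```text
time: 42.78
tcp_pos: [0.5534, 0.0063, 0.1476]
orientation: [[0.874, -0.486, 0.001], [-0.486, -0.874, -0.0], [0.001, -0.0, -1.0]]
contact_force: [-0.9, 0.7, 3.5]
finger_gap: 0.291
grip_force: 30.0
```

This lid goes deeper (about 15 mm below the rim, with springy contact), so it is the fitting one. I press it home: the TCP should end near 138.8 mm.

>>> servo_tool([
  {"x": 0,"y": 0,"z": -1,"rx": 0,"ry": 0,"rz": 0},
  {"x": 0,"y": 0,"z": -1,"rx": 0,"ry": 0,"rz": 0},
  {"x": 0,"y": 0,"z": -1,"rx": 0,"ry": 0,"rz": 0},
  {"x": 0,"y": 0,"z": 0,"rx": 0,"ry": 0,"rz": 0},
  {"x": 0,"y": 0,"z": 0,"rx": 0,"ry": 0,"rz": 0},
])

```text
time: 43.4
tcp_pos: [0.5531, 0.0063, 0.1436]
orientation: [[0.874, -0.486, -0.0], [-0.486, -0.874, -0.0], [-0.0, 0.0, -1.0]]
contact_force: [1.0, 0.3, 1.2]
finger_gap: 0.294
grip_force: 30.0
```

>>> servo_tool([
  {"x": 0,"y": 0,"z": -1,"rx": 0,"ry": 0,"rz": 0},
  {"x": 0,"y": 0,"z": -1,"rx": 0,"ry": 0,"rz": 0},
  {"x": 0,"y": 0,"z": -1,"rx": 0,"ry": 0,"rz": 0},
  {"x": 0,"y": 0,"z": 0,"rx": 0,"ry": 0,"rz": 0},
  {"x": 0,"y": 0,"z": 0,"rx": 0,"ry": 0,"rz": 0},
])

```text
time: 44.02
tcp_pos: [0.5526, 0.0063, 0.1401]
orientation: [[0.874, -0.486, -0.002], [-0.486, -0.874, 0.0], [-0.002, 0.001, -1.0]]
contact_force: [1.1, -0.7, -4.0]
finger_gap: 0.29
grip_force: 30.0
```

>>> servo_tool([
  {"x": 0,"y": 0,"z": -1,"rx": 0,"ry": 0,"rz": 0},
  {"x": 0,"y": 0,"z": -1,"rx": 0,"ry": 0,"rz": 0},
  {"x": 0,"y": 0,"z": 0,"rx": 0,"ry": 0,"rz": 0},
  {"x": 0,"y": 0,"z": 0,"rx": 0,"ry": 0,"rz": 0},
  {"x": 0,"y": 0,"z": 0,"rx": 0,"ry": 0,"rz": 0},
])

```text
time: 44.65
tcp_pos: [0.5531, 0.0063, 0.1393]
orientation: [[0.874, -0.486, 0.0], [-0.486, -0.874, -0.0], [0.0, 0.0, -1.0]]
contact_force: [-0.6, 0.1, -0.6]
finger_gap: 0.289
grip_force: 30.0
```

>>> servo_tool([
  {"x": 0,"y": 0,"z": -1,"rx": 0,"ry": 0,"rz": 0},
  {"x": 0,"y": 0,"z": -1,"rx": 0,"ry": 0,"rz": 0},
  {"x": 0,"y": 0,"z": -1,"rx": 0,"ry": 0,"rz": 0},
  {"x": 0,"y": 0,"z": 0,"rx": 0,"ry": 0,"rz": 0},
  {"x": 0,"y": 0,"z": 0,"rx": 0,"ry": 0,"rz": 0},
])

```text
time: 45.28
tcp_pos: [0.5533, 0.0062, 0.1388]
orientation: [[0.874, -0.486, 0.002], [-0.486, -0.874, -0.0], [0.002, -0.001, -1.0]]
contact_force: [-3.4, -0.5, 8.7]
finger_gap: 0.294
grip_force: 30.0
```

>>> servo_tool([
  {"x": 0,"y": 0,"z": 1,"rx": 0,"ry": 0,"rz": 0},
  {"x": 0,"y": 0,"z": 1,"rx": 0,"ry": 0,"rz": 0},
  {"x": 0,"y": 0,"z": 0,"rx": 0,"ry": 0,"rz": 0},
  {"x": 0,"y": 0,"z": 0,"rx": 0,"ry": 0,"rz": 0},
  {"x": 0,"y": 0,"z": 0,"rx": 0,"ry": 0,"rz": 0},
])

```text
time: 45.9
tcp_pos: [0.5533, 0.0062, 0.1387]
orientation: [[0.874, -0.486, 0.001], [-0.486, -0.874, -0.0], [0.001, -0.0, -1.0]]
contact_force: [-2.3, 1.0, 5.7]
finger_gap: 0.286
grip_force: 30.0
```

>>> servo_tool([
  {"x": 0,"y": 0,"z": 0,"rx": 0,"ry": 0,"rz": 0},
  {"x": 0,"y": 0,"z": 0,"rx": 0,"ry": 0,"rz": 0},
  {"x": 0,"y": 0,"z": 0,"rx": 0,"ry": 0,"rz": 0},
  {"x": 0,"y": 0,"z": 40,"rx": 0,"ry": 0,"rz": 0},
  {"x": 0,"y": 0,"z": 50,"rx": 0,"ry": 0,"rz": 0},
], jaw=55)

```text
time: 46.52
tcp_pos: [0.5522, 0.0064, 0.2271]
orientation: [[0.874, -0.486, -0.004], [-0.486, -0.874, 0.0], [-0.004, 0.002, -1.0]]
contact_force: [0.2, 0.4, 0.1]
finger_gap: 0.584
grip_force: 0.0
```

```bash
python3 - <<'E'
from h import *
st(); lidfind((.553,.006),z0=.096)
E
```

```text
t 46.52 tcp [552.2   6.4 227.1] yaw_y -119.1 q6 1.99 F [0.2 0.4 0.1] M [ 0.04 -0.08 -0.05] gap 54.9 grip 0.0
knob px [320. 248.] 1236 top z 156.3 centre [555.    6.9] cover z 0.1276 cover circle [554.5   7.1] 56.7
```

The lid is home: its cover is at 127.6 mm and level, the knob at (320,248). Next, the dial.

>>> servo_tool([
  {"x": 9,"y": -28,"z": 0,"rx": 0,"ry": 0,"rz": 9},
  {"x": 9,"y": -27,"z": 0,"rx": 0,"ry": 0,"rz": 9},
  {"x": 9,"y": -27,"z": 0,"rx": 0,"ry": 0,"rz": 9},
  {"x": 9,"y": -27,"z": 0,"rx": 0,"ry": 0,"rz": 9},
  {"x": 8,"y": -27,"z": 0,"rx": 0,"ry": 0,"rz": 9},
])

```text
time: 47.2
tcp_pos: [0.5975, -0.1306, 0.2276]
orientation: [[0.96, 0.28, -0.0], [0.28, -0.96, 0.0], [-0.0, -0.0, -1.0]]
contact_force: [-0.0, -1.2, 0.1]
finger_gap: 0.586
grip_force: 0.0
```

>>> servo_tool([
  {"x": 0,"y": 0,"z": 0,"rx": 0,"ry": 0,"rz": 10},
  {"x": 0,"y": 0,"z": 0,"rx": 0,"ry": 0,"rz": 10},
  {"x": 0,"y": 0,"z": 0,"rx": 0,"ry": 0,"rz": 10},
  {"x": 0,"y": 0,"z": 0,"rx": 0,"ry": 0,"rz": 10},
  {"x": 0,"y": 0,"z": 0,"rx": 0,"ry": 0,"rz": 10},
])

```text
time: 47.82
tcp_pos: [0.5972, -0.1298, 0.2276]
orientation: [[0.402, 0.915, -0.0], [0.915, -0.402, 0.0], [-0.0, -0.0, -1.0]]
contact_force: [-0.2, -0.6, 0.7]
finger_gap: 0.585
grip_force: 0.0
```

```bash
python3 - <<'E'
from h import *
st(); p,d,c=grab('wrist'); save('w4.png',p); W=cloud(d,c); H=W[...,2]
m=(d>0)&(H>.116)&(H<.137)&(np.hypot(W[...,0]-.597,W[...,1]+.13)<.035)
Q=W[m]; rc=cv2.minAreaRect((Q[:,:2]*1000).astype(np.float32)); B=cv2.boxPoints(rc); e=max((B[1]-B[0],B[2]-B[1]),key=np.linalg.norm)
print('bar',m.sum(),np.median(Q[:,2]),rc,'axis',np.degrees(np.arctan2(e[1],e[0]))%180)
m=(d>0)&(H>.102)&(H<.113)&(W[...,0]<.57)&(W[...,1]<-.06)
k,l,s,ce=cv2.connectedComponentsWithStats(m.astype(np.uint8))
for i in range(1,k):
    if s[i,4]>100: print('key',ce[i].round(),s[i,4],(1000*W[l==i].mean(0)).round(1))
E
```

```text
t 47.83 tcp [ 597.2 -129.8  227.6] yaw_y -23.7 q6 0.11 F [-0.2 -0.6  0.7] M [-0.05 -0.1   0.  ] gap 55.0 grip 0.0
bar 1012 0.12814909064995833 ((599.0732421875, -128.06915283203125), (14.219751358032227, 41.89595031738281), 4.51378870010376) axis 94.513725
key [225. 235.] 532 [526.2 -95.8 106.1]
key [249. 268.] 173 [ 531.4 -129.4  105.7]
key [276. 313.] 457 [ 534.9 -174.7  106.1]
```

View pics/w4.png

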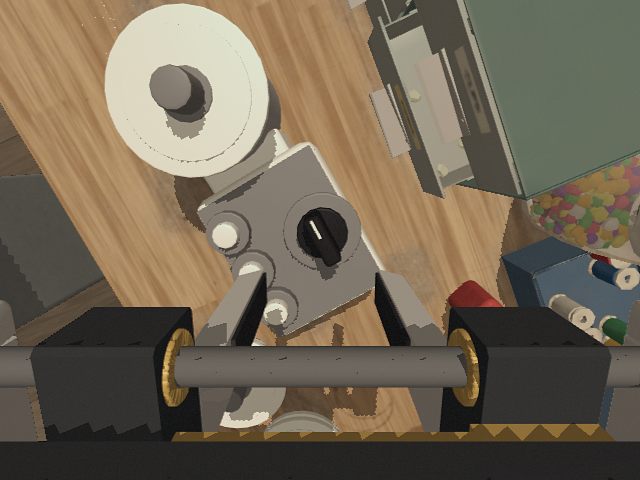

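The wrist view shows the dial's bar at (322,237), its pale pointer toward the tub side, and the keys at (225,235), (249,268), (276,313). The bar axis is 94.5° in world against the cleaner's 6.3°, so the dial stands at about 1.6 rad.

>>> servo_tool([
  {"x": 1.8,"y": 0.6,"z": 0,"rx": 0,"ry": 0,"rz": 7.2},
  {"x": 0,"y": 0,"z": 0,"rx": 0,"ry": 0,"rz": 7},
  {"x": 0,"y": 0,"z": -20,"rx": 0,"ry": 0,"rz": 7},
  {"x": 0,"y": 0,"z": -30,"rx": 0,"ry": 0,"rz": 7},
  {"x": 0,"y": 0,"z": 0,"rx": 0,"ry": 0,"rz": 0},
], jaw=40)

```text
time: 48.5
tcp_pos: [0.5972, -0.1286, 0.1746]
orientation: [[-0.069, 0.998, -0.006], [0.998, 0.069, 0.002], [0.002, -0.006, -1.0]]
contact_force: [0.3, -0.5, -0.6]
finger_gap: 0.423
grip_force: 0.0
```

>>> servo_tool([
  {"x": 0,"y": 0,"z": -40,"rx": 0,"ry": 0,"rz": 0},
  {"x": 0,"y": 0,"z": -20,"rx": 0,"ry": 0,"rz": 0},
  {"x": 0,"y": 0,"z": -8,"rx": 0,"ry": 0,"rz": 0},
  {"x": 0,"y": 0,"z": -1,"rx": 0,"ry": 0,"rz": 0},
  {"x": 0,"y": 0,"z": 0,"rx": 0,"ry": 0,"rz": 0},
])

```text
time: 49.12
tcp_pos: [0.5998, -0.1295, 0.1108]
orientation: [[-0.071, 0.997, 0.003], [0.997, 0.071, -0.001], [-0.001, 0.003, -1.0]]
contact_force: [0.1, -1.0, 1.1]
finger_gap: 0.427
grip_force: 0.0
```

>>> servo_tool([
  {"x": 0,"y": 0,"z": 0,"rx": 0,"ry": 0,"rz": 0},
  {"x": 0,"y": 0,"z": 0,"rx": 0,"ry": 0,"rz": 0},
  {"x": 0,"y": 0,"z": 0,"rx": 0,"ry": 0,"rz": 0},
  {"x": 0,"y": 0,"z": 0,"rx": 0,"ry": 0,"rz": 0},
  {"x": 0,"y": 0,"z": 0,"rx": 0,"ry": 0,"rz": 0},
], jaw=6)

```text
time: 49.75
tcp_pos: [0.5986, -0.1292, 0.1095]
orientation: [[-0.072, 0.997, -0.0], [0.997, 0.072, -0.0], [-0.0, -0.0, -1.0]]
contact_force: [-2.5, 0.4, 2.8]
finger_gap: 0.145
grip_force: 30.0
```

```bash
python3 - <<'E'
from h import *
st()
E
```

```text
t 49.75 tcp [ 598.6 -129.2  109.5] yaw_y 4.1 q6 -0.38 F [-2.5  0.4  2.8] M [-0.02  0.34  0.04] gap 13.6 grip 30.0
```

>>> servo_tool([
  {"x": 0,"y": 0,"z": 0,"rx": 0,"ry": 0,"rz": 8},
  {"x": 0,"y": 0,"z": 0,"rx": 0,"ry": 0,"rz": 8},
  {"x": 0,"y": 0,"z": 0,"rx": 0,"ry": 0,"rz": 8},
  {"x": 0,"y": 0,"z": 0,"rx": 0,"ry": 0,"rz": 8},
  {"x": 0,"y": 0,"z": 0,"rx": 0,"ry": 0,"rz": 8},
])

```text
time: 50.38
tcp_pos: [0.5983, -0.1294, 0.1095]
orientation: [[-0.7, 0.715, -0.001], [0.715, 0.7, -0.0], [0.0, -0.001, -1.0]]
contact_force: [-3.1, -0.8, 3.1]
finger_gap: 0.146
grip_force: 30.0
```

```bash
python3 - <<'E'
from h import *
st()
E
```

```text
t 50.38 tcp [ 598.3 -129.4  109.5] yaw_y 44.4 q6 -1.08 F [-3.1 -0.8  3.1] M [-0.1   0.43 -0.03] gap 13.8 grip 30.0
```

>>> servo_tool([
  {"x": 0,"y": 0,"z": 0,"rx": 0,"ry": 0,"rz": 9},
  {"x": 0,"y": 0,"z": 0,"rx": 0,"ry": 0,"rz": 9},
  {"x": 0,"y": 0,"z": 0,"rx": 0,"ry": 0,"rz": 9},
  {"x": 0,"y": 0,"z": 0,"rx": 0,"ry": 0,"rz": 9},
  {"x": 0,"y": 0,"z": 0,"rx": 0,"ry": 0,"rz": 9},
])

```text
time: 51.0
tcp_pos: [0.5982, -0.1297, 0.1095]
orientation: [[-1.0, 0.01, -0.001], [0.01, 1.0, -0.001], [0.001, -0.001, -1.0]]
contact_force: [-2.3, -1.7, 2.9]
finger_gap: 0.144
grip_force: 30.0
```

>>> servo_tool([
  {"x": 0,"y": 0,"z": 0,"rx": 0,"ry": 0,"rz": 2},
  {"x": 0,"y": 0,"z": 0,"rx": 0,"ry": 0,"rz": 2},
  {"x": 0,"y": 0,"z": 0,"rx": 0,"ry": 0,"rz": 2},
  {"x": 0,"y": 0,"z": 0,"rx": 0,"ry": 0,"rz": 0},
  {"x": 0,"y": 0,"z": 0,"rx": 0,"ry": 0,"rz": 0},
])

```text
time: 51.62
tcp_pos: [0.5982, -0.1297, 0.1094]
orientation: [[-0.996, -0.089, -0.001], [-0.089, 0.996, -0.001], [0.002, -0.001, -1.0]]
contact_force: [-6.0, -2.3, 4.9]
finger_gap: 0.148
grip_force: 30.0
```

```bash
python3 - <<'E'
from h import *
st()
E
```

```text
t 51.62 tcp [ 598.2 -129.7  109.4] yaw_y 95.1 q6 -1.96 F [-6.  -2.3  4.9] M [-0.27  0.85  0.05] gap 13.9 grip 30.0
```

>>> servo_tool([
  {"x": 0,"y": 0,"z": 0,"rx": 0,"ry": 0,"rz": 1},
  {"x": 0,"y": 0,"z": 0,"rx": 0,"ry": 0,"rz": 1},
  {"x": 0,"y": 0,"z": 0,"rx": 0,"ry": 0,"rz": 1},
  {"x": 0,"y": 0,"z": 0,"rx": 0,"ry": 0,"rz": 0},
  {"x": 0,"y": 0,"z": 0,"rx": 0,"ry": 0,"rz": 0},
])

```text
time: 52.25
tcp_pos: [0.5982, -0.1297, 0.1094]
orientation: [[-0.99, -0.139, -0.001], [-0.139, 0.99, -0.001], [0.001, -0.0, -1.0]]
contact_force: [-4.5, -1.4, 4.6]
finger_gap: 0.146
grip_force: 30.4
```

```bash
python3 - <<'E'
from h import *
st()
E
```

```text
t 52.25 tcp [ 598.2 -129.7  109.4] yaw_y 98.0 q6 -2.02 F [-4.5 -1.4  4.6] M [-0.17  0.86 -0.5 ] gap 13.7 grip 30.4
```

Moment −0.5 N m about z: the end stop is reached. I release the dial, lift and check.

>>> servo_tool([
  {"x": 0,"y": 0,"z": 0,"rx": 0,"ry": 0,"rz": 0},
  {"x": 0,"y": 0,"z": 0,"rx": 0,"ry": 0,"rz": 0},
  {"x": 0,"y": 0,"z": 0,"rx": 0,"ry": 0,"rz": 0},
  {"x": 0,"y": 0,"z": 40,"rx": 0,"ry": 0,"rz": 0},
  {"x": 0,"y": 0,"z": 40,"rx": 0,"ry": 0,"rz": 0},
], jaw=40)

```text
time: 52.88
tcp_pos: [0.5987, -0.1288, 0.189]
orientation: [[-0.99, -0.142, -0.002], [-0.142, 0.99, 0.001], [0.001, 0.001, -1.0]]
contact_force: [-0.1, -0.1, 0.3]
finger_gap: 0.424
grip_force: 0.0
```

>>> servo_tool([
  {"x": -24,"y": 11,"z": 20,"rx": 0,"ry": 0,"rz": 0},
  {"x": -24,"y": 11,"z": 0,"rx": 0,"ry": 0,"rz": 0},
  {"x": -24,"y": 11,"z": 0,"rx": 0,"ry": 0,"rz": 0},
  {"x": 0,"y": 0,"z": 0,"rx": 0,"ry": 0,"rz": 0},
  {"x": 0,"y": 0,"z": 0,"rx": 0,"ry": 0,"rz": 0},
])

```text
time: 53.5
tcp_pos: [0.5276, -0.0963, 0.2091]
orientation: [[-0.99, -0.142, 0.001], [-0.142, 0.99, -0.0], [-0.001, -0.0, -1.0]]
contact_force: [0.5, -0.3, 0.5]
finger_gap: 0.427
grip_force: 0.0
```

```bash
python3 - <<'E'
from h import *
st(); p,d,c=grab('wrist'); save('w5.png',p); W=cloud(d,c); H=W[...,2]
m=(d>0)&(H>.116)&(H<.137)&(np.hypot(W[...,0]-.598,W[...,1]+.13)<.035)
Q=W[m]; rc=cv2.minAreaRect((Q[:,:2]*1000).astype(np.float32)); B=cv2.boxPoints(rc); e=max((B[1]-B[0],B[2]-B[1]),key=np.linalg.norm)
print('bar',m.sum(),rc[:2],'axis',np.degrees(np.arctan2(e[1],e[0]))%180)
m=(d>0)&(H>.104)&(H<.113)&(W[...,0]<.565)&(W[...,1]<-.06)
k,l,s,ce=cv2.connectedComponentsWithStats(m.astype(np.uint8))
for i in range(1,k):
    if s[i,4]>100: print('key',ce[i].round(),s[i,4],(1000*W[l==i].mean(0)).round(1),circ(W[l==i]))
E
```

```text
t 53.5 tcp [527.6 -96.3 209.1] yaw_y 98.1 q6 -2.0 F [ 0.5 -0.3  0.5] M [ 0.06 -0.19 -0.02] gap 40.2 grip 0.0
bar 34 ((607.130126953125, -120.693359375), (11.141711235046387, 1.5767433643341064)) axis 5.7362967
key [216. 233.] 567 [ 533.1 -174.9  106.4] (array([ 533.3, -175. ]), np.float64(7.4))
key [268. 235.] 562 [ 528.8 -135.5  106.4] (array([ 528.9, -135.5]), np.float64(7.4))
key [319. 237.] 563 [524.3 -96.1 106.4] (array([524.5, -96. ]), np.float64(7.4))
```

View pics/w5.png

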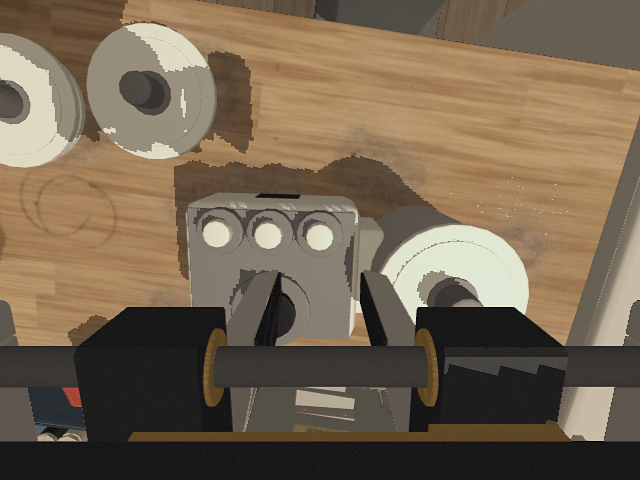

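Wrist view: keys at (319,237) left, (268,235) middle and (216,233) right, the lid seated at (455,285), two lids flat at the upper left. The dial is partly hidden by a finger, so I check it from the other cameras.

```bash
python3 - <<'E'
from h import *
for n in('top','scene'):
    p,d,c=grab(n); save(n+'6.png',p); W=cloud(d,c); H=W[...,2]
    m=(d>0)&(H>.118)&(H<.137)&(np.hypot(W[...,0]-.597,W[...,1]+.13)<.027)
    Q=(W[m][:,:2]*1000).astype(np.float32)
    if len(Q)<8: print(n,'hidden',len(Q)); continue
    rc=cv2.minAreaRect(Q); vx=cv2.PCACompute(Q,None)[1][0]
    print(n,len(Q),np.round(rc[0]),np.round(rc[1]),'axis',np.degrees(np.arctan2(vx[1],vx[0]))%180)
E
```

```text
top hidden 7
scene 161 [ 597. -128.] [40. 18.] axis 7.0261707
```

>>> servo_tool([
  {"x": -1.8,"y": 0.5,"z": -50,"rx": 0,"ry": 0,"rz": 0},
  {"x": 0,"y": 0,"z": -30,"rx": 0,"ry": 0,"rz": 0},
  {"x": 0,"y": 0,"z": -7,"rx": 0,"ry": 0,"rz": 0},
  {"x": 0,"y": 0,"z": 0,"rx": 0,"ry": 0,"rz": 0},
  {"x": 0,"y": 0,"z": 0,"rx": 0,"ry": 0,"rz": 0},
], jaw=0)

```text
time: 54.28
tcp_pos: [0.5264, -0.096, 0.124]
orientation: [[-0.99, -0.142, 0.003], [-0.142, 0.99, -0.001], [-0.003, -0.001, -1.0]]
contact_force: [-1.3, 0.2, 0.5]
finger_gap: 0.009
grip_force: 0.0
```

```bash
python3 - <<'E'
from h import *
st()
E
```

```text
t 54.27 tcp [526.4 -96.  124. ] yaw_y 98.1 q6 -2.0 F [-1.3  0.2  0.5] M [ 0.06 -0.14 -0.02] gap 0.8 grip 0.0
```

>>> servo_tool([
  {"x": -0.5,"y": 0,"z": -12,"rx": 0,"ry": 0,"rz": 0},
  {"x": 0,"y": 0,"z": -4,"rx": 0,"ry": 0,"rz": 0},
  {"x": 0,"y": 0,"z": -4,"rx": 0,"ry": 0,"rz": 0},
  {"x": 0,"y": 0,"z": -2,"rx": 0,"ry": 0,"rz": 0},
  {"x": 0,"y": 0,"z": 0,"rx": 0,"ry": 0,"rz": 0},
])

```text
time: 54.9
tcp_pos: [0.5247, -0.0957, 0.1022]
orientation: [[-0.99, -0.142, 0.001], [-0.142, 0.99, -0.0], [-0.001, -0.0, -1.0]]
contact_force: [-3.7, 0.6, 8.6]
finger_gap: 0.007
grip_force: 4.3
```

```bash
python3 - <<'E'
from h import *
st()
E
```

```text
t 54.9 tcp [524.7 -95.7 102.2] yaw_y 98.1 q6 -2.0 F [-3.7  0.6  8.6] M [0.19 0.53 0.03] gap 0.7 grip 4.3
```

>>> servo_tool([
  {"x": 0,"y": 0,"z": 10,"rx": 0,"ry": 0,"rz": 0},
  {"x": 0,"y": 0,"z": 15,"rx": 0,"ry": 0,"rz": 0},
  {"x": 2.5,"y": -20,"z": 0,"rx": 0,"ry": 0,"rz": 0},
  {"x": 2.5,"y": -19.5,"z": 0,"rx": 0,"ry": 0,"rz": 0},
  {"x": 0,"y": 0,"z": 0,"rx": 0,"ry": 0,"rz": 0},
])

```text
time: 55.52
tcp_pos: [0.5292, -0.1371, 0.1242]
orientation: [[-0.99, -0.139, -0.002], [-0.139, 0.99, 0.0], [0.001, 0.001, -1.0]]
contact_force: [-0.3, -0.2, 0.5]
finger_gap: 0.009
grip_force: 0.0
```

>>> servo_tool([
  {"x": 0,"y": 0,"z": -14,"rx": 0,"ry": 0,"rz": 0},
  {"x": 0,"y": 0,"z": -4,"rx": 0,"ry": 0,"rz": 0},
  {"x": 0,"y": 0,"z": -4,"rx": 0,"ry": 0,"rz": 0},
  {"x": 0,"y": 0,"z": -3,"rx": 0,"ry": 0,"rz": 0},
  {"x": 0,"y": 0,"z": 0,"rx": 0,"ry": 0,"rz": 0},
])

```text
time: 56.15
tcp_pos: [0.5289, -0.1348, 0.1021]
orientation: [[-0.99, -0.142, -0.001], [-0.142, 0.99, -0.0], [0.001, -0.0, -1.0]]
contact_force: [-5.4, 0.9, 10.1]
finger_gap: 0.001
grip_force: 4.9
```

```bash
python3 - <<'E'
from h import *
st()
E
```

```text
t 56.15 tcp [ 528.9 -134.8  102.1] yaw_y 98.2 q6 -2.07 F [-5.4  0.9 10.1] M [0.22 1.08 0.03] gap 0.1 grip 4.9
```

>>> servo_tool([
  {"x": 0,"y": 0,"z": 10,"rx": 0,"ry": 0,"rz": 0},
  {"x": 0,"y": 0,"z": 15,"rx": 0,"ry": 0,"rz": 0},
  {"x": 2.5,"y": -20,"z": 0,"rx": 0,"ry": 0,"rz": 0},
  {"x": 2.5,"y": -20,"z": 0,"rx": 0,"ry": 0,"rz": 0},
  {"x": 0,"y": 0,"z": 0,"rx": 0,"ry": 0,"rz": 0},
])

```text
time: 56.78
tcp_pos: [0.5343, -0.1771, 0.1241]
orientation: [[-0.99, -0.139, -0.001], [-0.139, 0.99, 0.0], [0.001, 0.001, -1.0]]
contact_force: [-0.0, 0.1, -0.9]
finger_gap: 0.003
grip_force: 0.0
```

>>> servo_tool([
  {"x": 0,"y": 0,"z": -14,"rx": 0,"ry": 0,"rz": 0},
  {"x": 0,"y": 0,"z": -4,"rx": 0,"ry": 0,"rz": 0},
  {"x": 0,"y": 0,"z": -4,"rx": 0,"ry": 0,"rz": 0},
  {"x": 0,"y": 0,"z": -3,"rx": 0,"ry": 0,"rz": 0},
  {"x": 0,"y": 0,"z": 0,"rx": 0,"ry": 0,"rz": 0},
])

```text
time: 57.4
tcp_pos: [0.5339, -0.1748, 0.1022]
orientation: [[-0.99, -0.142, -0.001], [-0.142, 0.99, -0.0], [0.001, -0.0, -1.0]]
contact_force: [-6.2, 0.5, 8.9]
finger_gap: 0.008
grip_force: 4.7
```

>>> servo_tool([
  {"x": 0,"y": 0,"z": 10,"rx": 0,"ry": 0,"rz": 0},
  {"x": 0,"y": 0,"z": 40,"rx": 0,"ry": 0,"rz": 0},
  {"x": 0,"y": 0,"z": 50,"rx": 0,"ry": 0,"rz": 0},
  {"x": -40,"y": -20,"z": 0,"rx": 0,"ry": 0,"rz": 0},
  {"x": -40,"y": -20,"z": 0,"rx": 0,"ry": 0,"rz": 0},
])

```text
time: 58.02
tcp_pos: [0.4547, -0.2153, 0.201]
orientation: [[-0.99, -0.144, 0.002], [-0.144, 0.99, -0.001], [-0.002, -0.001, -1.0]]
contact_force: [0.9, -0.9, -0.2]
finger_gap: 0.003
grip_force: 0.0
```

>>> servo_tool([
  {"x": -40,"y": -20,"z": 0,"rx": 0,"ry": 0,"rz": 0},
  {"x": -40,"y": -20,"z": 0,"rx": 0,"ry": 0,"rz": 0},
  {"x": -40,"y": -20,"z": 0,"rx": 0,"ry": 0,"rz": 0},
  {"x": 0,"y": 0,"z": 0,"rx": 0,"ry": 0,"rz": 0},
  {"x": 0,"y": 0,"z": 0,"rx": 0,"ry": 0,"rz": 0},
])

```text
time: 58.65
tcp_pos: [0.3352, -0.2749, 0.2002]
orientation: [[-0.99, -0.142, 0.001], [-0.142, 0.99, 0.0], [-0.001, 0.0, -1.0]]
contact_force: [-0.6, -0.2, 0.1]
finger_gap: 0.005
grip_force: 0.0
```

```bash
python3 - <<'E'
from h import *
st(); lidfind((.553,.006),z0=.096,n='scene'); lidfind((.431,-.264),n='scene'); lidfind((.471,-.41),n='scene'); p,d,c=grab('top'); save('top9.png',p)
W=cloud(d,c); H=W[...,2]
for n in 'top','scene':
    if n=='scene': p,d,c=grab(n); W=cloud(d,c); H=W[...,2]
    m=(d>0)&(H>.118)&(H<.137)&(np.hypot(W[...,0]-.597,W[...,1]+.13)<.027); Q=(W[m][:,:2]*1000).astype(np.float32)
    if len(Q)>8: vx=cv2.PCACompute(Q,None)[1][0]; print(n,'dial axis',np.degrees(np.arctan2(vx[1],vx[0]))%180,len(Q))
E
```

```text
t 58.65 tcp [ 335.2 -274.9  200.2] yaw_y 98.1 q6 -2.53 F [-0.6 -0.2  0.1] M [ 0.08 -0.12 -0.05] gap 0.5 grip 0.0
knob px [262. 294.] 184 top z 156.2 centre [551.6   9. ] cover z 0.1278 cover circle [552.1   8.1] 58.1
knob px [387. 265.] 126 top z 59.7 centre [ 430.6 -260.3] cover z 0.0317 cover circle [ 431. -262.] 58.1
knob px [402. 226.] 70 top z 60.5 centre [ 457.6 -387. ] cover z 0.0319 cover circle [ 459.7 -391. ] 54.9
top dial axis 7.169674 111
scene dial axis 5.5340176 162
```

View pics/top9.png

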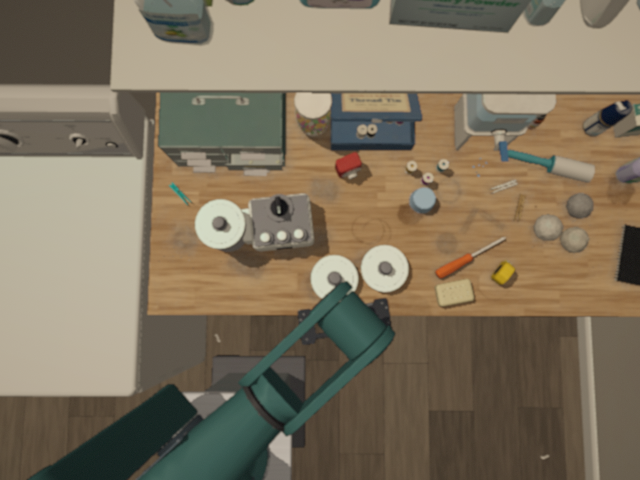

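Top view: the tub is closed at (220,225) and the dial bar lies along the cleaner's x at (280,207). Lids lie flat at (335,278) and (385,268); the second was nudged aside but is still flat, with its cover at 32 mm. Bystanders are unmoved, the arm is clear of everything, and all keys are up.

```bash
python3 -c "
from bench import r
print(r.hand_in())"
```

```text
the job is handed in; nothing more can be done
None
```

I've handed the job in: all four pegs are in the tub, the third lid tried is snapped home, the other two lie flat, the dial is at its anticlockwise stop, and I pressed the keys left, middle, right; the hand-in gave no verdict.

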